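# Load key blanks against the stops of a gauging fixture

### The job

Set up the gauging bench for the next batch: first turn the probe feed knob fully anticlockwise to its end stop, then lay every key blank lying on the bench in a bay of its own on the locating fixture, end-on to the fence, pushed fully home so that its end touches the end fence and its side touches that bay's side rail. When all are seated, raise the readout's screen by its tab to 45 degrees for the reading; leave the other things on the bench where they are.

Things in the scene. Friction and masses are not known exactly. Their poses are not given: they have to be found in the camera images.
- blank0: loose bright steel square bar (key blank), 64 mm long (its x axis), 22 x 22 mm in section, about 240 g; any of its four long sides may lie down. Origin at its CENTRE, 11 mm above what it lies on. Two or three blanks are present; an absent one is None from the start
- blank1: loose bright steel square bar (key blank), 64 mm long (its x axis), 22 x 22 mm in section, about 240 g; any of its four long sides may lie down. Origin at its CENTRE, 11 mm above what it lies on. Two or three blanks are present; an absent one is None from the start
- blank2: loose bright steel square bar (key blank), 64 mm long (its x axis), 22 x 22 mm in section, about 240 g; any of its four long sides may lie down. Origin at its CENTRE, 11 mm above what it lies on. Two or three blanks are present; an absent one is None from the start
- fixture: fixed dark steel plate 130 (x) by 270 (y) by 8 mm thick; origin under its centre, on the bench. At +x an end fence 250 mm long, face 55 mm from the origin. Three side rails, one per bay, 44 mm long (x 1 to 45 mm), 8 mm thick, faces to -y. Fence and rails stand 11 mm above the plate. Bays are 80 mm apart in y, open to -x and -y; one blank in a bay, any in any
- bay0 (a point): inner corner of the +y bay, on the plate's top, 8 mm above the bench, where the faces of fence and side rail would meet: x is the level direction INTO the end fence, y INTO the side rail, z up. A blank fully home has its centre at x -32, y -11, z +11 mm from here, its length along x
- bay1 (a point): inner corner of the middle bay, on the plate's top, 8 mm above the bench, where the faces of fence and side rail would meet: x is the level direction INTO the end fence, y INTO the side rail, z up. A blank fully home has its centre at x -32, y -11, z +11 mm from here, its length along x
- bay2 (a point): inner corner of the -y bay, on the plate's top, 8 mm above the bench, where the faces of fence and side rail would meet: x is the level direction INTO the end fence, y INTO the side rail, z up. A blank fully home has its centre at x -32, y -11, z +11 mm from here, its length along x
- feed_knob (a joint): probe feed knob, rad: 0 = fully anticlockwise (seen from above) on its end stop, grows clockwise to 4.7; starts between 0.9 and 2.6; it stays where it is left (friction 0.06 N m)
- feed_knob_grip (a point): grip point of the black knob on the grey feed box (105 x 115 x 45 mm, left or right of the fixture), on the knob's axis, 82 mm above the bench. The grip is an upright bar 42 mm long (this point's x axis, turns with the knob) and 14 mm thick (y), its top 7 mm above this point; the disc below it has radius 22 mm, its top 23 mm below this point
- screen (a joint): tilt of the readout's screen, rad: 0 = lying flat, face up, on its dock; grows as the far edge is raised, to 1.6; 45 degrees = 0.785. Stiff friction hinge (0.55 N m): it stays where it is left; 4 to 6 N at the tab raise it. Starts between 0 and 0.15
- screen_tab (a point): centre of the grey pull tab at the middle of the screen's far edge: a round cross bar 12 mm in diameter and 18 mm long (its y axis, the width to pinch; it can turn between the fingers), 30 mm clear of the screen's edge on a neck 12 mm wide. With the screen flat it is 38 mm above the bench, nothing below it
- screen_hinge (a point): middle of the screen's hinge line at the near edge of its dock (fixed black box 130 x 170 x 30 mm, on the other side from the feed box), 38 mm above the bench; the hinge runs along this point's y axis, its x axis points level to the far edge; the tab's centre is 150 mm from here. Screen 120 x 170 x 14 mm
- ring_gauge: steel setting ring 52 mm across, 14 mm high, lying beside the fixture, origin under its centre; not part of the job, leave it where it is
- plug_gauge: plug gauge with grey handle, 100 mm long, 22 mm thick, lying beside the fixture, origin under the middle of its handle; not part of the job, leave it where it is
- driver: black-handled screwdriver 170 mm long lying beyond the fixture; not part of the job, leave it where it is
- master: steel setting master, cylinder 42 mm across and 45 mm high, standing beyond the fixture; not part of the job, leave it where it is
- brush: brush 150 mm long lying beyond the fixture; not part of the job, leave it where it is
- jar: clear jar 48 mm across and 60 mm high standing beyond the fixture; not part of the job, leave it where it is
- pin_tray: beige pin tray 110 x 150 x 35 mm with pins standing up to 73 mm; not part of the job, leave it where it is

How it is judged (in metres and radians):
On the way, in this order (a step that is already met when the one before it is completed fails the run):
1. the feed knob is turned fully anticlockwise (value of joint feed_knob below 0.1 rad), for 0.2 s.
2. every blank present is fully home in a bay, end on the fence and side on the rail (((x of blank0 in the frame of bay0 between -0.0338 and -0.0302 m and y of blank0 in the frame of bay0 between -0.0128 and -0.0092 m and z of blank0 in the frame of bay0 between 0.008 and 0.014 m and angle between the x axis of blank0 and the x axis of bay0, either way round below 0.04 rad and linear speed of blank0 below 0.02 m/s) or (x of blank0 in the frame of bay1 between -0.0338 and -0.0302 m and y of blank0 in the frame of bay1 between -0.0128 and -0.0092 m and z of blank0 in the frame of bay1 between 0.008 and 0.014 m and angle between the x axis of blank0 and the x axis of bay1, either way round below 0.04 rad and linear speed of blank0 below 0.02 m/s) or (x of blank0 in the frame of bay2 between -0.0338 and -0.0302 m and y of blank0 in the frame of bay2 between -0.0128 and -0.0092 m and z of blank0 in the frame of bay2 between 0.008 and 0.014 m and angle between the x axis of blank0 and the x axis of bay2, either way round below 0.04 rad and linear speed of blank0 below 0.02 m/s)) and ((x of blank1 in the frame of bay0 between -0.0338 and -0.0302 m and y of blank1 in the frame of bay0 between -0.0128 and -0.0092 m and z of blank1 in the frame of bay0 between 0.008 and 0.014 m and angle between the x axis of blank1 and the x axis of bay0, either way round below 0.04 rad and linear speed of blank1 below 0.02 m/s) or (x of blank1 in the frame of bay1 between -0.0338 and -0.0302 m and y of blank1 in the frame of bay1 between -0.0128 and -0.0092 m and z of blank1 in the frame of bay1 between 0.008 and 0.014 m and angle between the x axis of blank1 and the x axis of bay1, either way round below 0.04 rad and linear speed of blank1 below 0.02 m/s) or (x of blank1 in the frame of bay2 between -0.0338 and -0.0302 m and y of blank1 in the frame of bay2 between -0.0128 and -0.0092 m and z of blank1 in the frame of bay2 between 0.008 and 0.014 m and angle between the x axis of blank1 and the x axis of bay2, either way round below 0.04 rad and linear speed of blank1 below 0.02 m/s)) and ((x of blank2 in the frame of bay0 between -0.0338 and -0.0302 m and y of blank2 in the frame of bay0 between -0.0128 and -0.0092 m and z of blank2 in the frame of bay0 between 0.008 and 0.014 m and angle between the x axis of blank2 and the x axis of bay0, either way round below 0.04 rad and linear speed of blank2 below 0.02 m/s) or (x of blank2 in the frame of bay1 between -0.0338 and -0.0302 m and y of blank2 in the frame of bay1 between -0.0128 and -0.0092 m and z of blank2 in the frame of bay1 between 0.008 and 0.014 m and angle between the x axis of blank2 and the x axis of bay1, either way round below 0.04 rad and linear speed of blank2 below 0.02 m/s) or (x of blank2 in the frame of bay2 between -0.0338 and -0.0302 m and y of blank2 in the frame of bay2 between -0.0128 and -0.0092 m and z of blank2 in the frame of bay2 between 0.008 and 0.014 m and angle between the x axis of blank2 and the x axis of bay2, either way round below 0.04 rad and linear speed of blank2 below 0.02 m/s))), for 0.2 s.
3. the screen is raised to 45 degrees (value of joint screen between 0.645 and 0.925 rad and velocity of joint screen between -0.05 and 0.05 rad/s), for 0.2 s.
At the end, for the whole second after the job is handed in: Each blank present is at rest in a bay of its own, flat on the plate, its end within 1.8 mm of the fence and its side within 1.8 mm of the rail, parallel within 0.04 rad; the knob is within 0.1 rad of its anticlockwise end; the screen stands still at 45 degrees, within 8 degrees (all of step 2 and all of step 3 and value of joint feed_knob below 0.1 rad); the robot touches nothing.
It fails at once if one of the other things on the bench is moved more than 40 mm (distance of any of ring_gauge, plug_gauge, driver, master, brush, jar, pin_tray from where it was at the start of the episode above 0.04 m).
Of blank0, blank1, blank2 only 2 to 3 are there at a start; the rules pass over those that are not, and their reading is None.
At some moment in a run one of blank0, blank1, blank2 may be knocked a few centimetres aside while the robot is not near it.
Once in a run the grip may slacken for a moment while it holds something.
It also fails if it takes over 210 s, if anything falls off the work surface, if the arm or the gripper's body presses on something with over 40 N, if the wrist force passes 120 N, or if a joint passes its speed limit or range.

### The arm

A 6-joint arm with a two-finger parallel gripper is mounted at the origin on the work surface. World frame = base frame: x ahead of the robot, y to its left, z up, the work surface at z = 0. Lengths are in mm, angles in rad, forces in N, time in s.
With the tool pointing down it reaches from about 275 to 850 mm from the base axis. Payload 5.2 kg.
Tool frame: the origin (TCP) lies between the finger pads; the fingertips stand 25 mm ahead of it and the grasp point (between the pads) lies 6 mm ahead of it; z points along the fingers, y is the direction in which the jaws open and shut (so a half turn about z gives the same grasp; the last joint's range is limited). The gripper opens to 85 mm and grips with 20 to 120 N. Pads are 22 mm wide; open, the fingers measure 114 mm over their backs; the gripper's body (76 mm by 85 mm) begins 54 mm behind the grasp point. The pads swing forward as they close: fully open they stand 13 mm farther back than shut.
Start: joints at [0.96, 0.259, 1.535, -0, 1.348, -0.203], TCP at [218.104, 504.912, 256.31] pointing down, gripper open.
Joint ranges: [-3.14, 3.14], [-0.91, 2.08], [0.19, 2.58], [-1.22, 4.36], [0.22, 2.71], [-3.12, 3.12]. Speed limits (rad/s): [2.57, 2.57, 3.14, 3.14, 3.14, 3.14].

### API

Orientations are given as [roll, pitch, yaw] about the fixed x, y, z axes, in that order (R = Rz(yaw) Ry(pitch) Rx(roll)).
In Python, from workcell import status, imaging, robot gives the robot as it stands.
- The arm moves only by the tool carry_out, never from a script. Its arguments are lists of equal length, an entry for each row: "delta_rot": the turn, a rotation vector about the tool's x, y, z in rad, a list of three; "delta_pos": the shift along the tool's x, y, z in mm, a list of three; "claw": the finger opening in mm, from 0 to 85.4. In form: {"delta_rot": [[wx, wy, wz], ...], "delta_pos": [[dx, dy, dz], ...], "claw": [claw, ...]}. A call has 1 to 8 rows; each row is the pose to reach, as a shift and turn from the pose measured when the call began, along the tool's axes at that moment; what a row does not reach only later rows make up. A row lasts 1/8 s, in which the tool goes at most 62.5 mm and 10.7 degrees, less where a joint would pass 70% of its speed; a pose out of reach is approached as far as the arm can. A call with a gripper value outside its range is refused whole. The fingers move at their own pace and stop on an object; "squeeze" is the grip in N (left out, the last holds). Time passes only in rows, so rows that repeat a pose let the fingers close. It gives the time, the measured TCP pose, the force and the opening at its end, in the units of the state.
- status.state(): the state, without advancing time (a new reading comes with each control period).
- imaging.capture(name): name is "scene" or "top" or "wrist"; returns a dict with "pixels" (480x640x3 uint8, red, green, blue), "fx", "fy", "cx", "cy" (pixels), "extrinsics" (4x4, takes a point from camera to world coordinates); the wrist camera has in their place "T_tool_cam" (4x4, takes a point from camera to tool coordinates, whose origin is the TCP and whose axes are the flange's). Camera axes: x right, y up, looking along -z (the intrinsics and any distortion apply to the point x, -y, -z); pixel columns grow to the right and rows downward; lengths in mm; the calibration is good to about 2 mm. A picture is of the moment at which its call begins: read the wrist's pose just before it. There is no depth.
- robot.sign_off(): hands the job in, once; it reports no verdict.
The state is a dict: "time_s": time; "joint_positions": joint angles; "qvel": joint speeds; "joint_torque": joint torques, N m; "tool_pos": TCP position; "orientation": TCP orientation; "contact_force": force on the tool from outside, world axes, zero at the start; "torque": the same for the moment, N m; "gripper_width": opening from 0.0 (shut) to 1.0 (fully open).
Only numpy, scipy, OpenCV 4.12 (cv2) and the standard library are available. Lean on these libraries where they do the work, as an engineer would, in place of code of your own. Each camera call takes 0.05 s, during which the arm holds its last target.

## Working session

There is one attempt and no reset: what is moved stays moved. The work goes in short steps, Python scripts to look and compute and a tool call to move; the robot and the scene stay as the last step left them, time stands still between calls to the robot, and variables do not carry over. Pictures are saved under pics/ and viewed, and the job is handed in when it is done.

Besides the shell and the picture viewer there is one more tool, called as name(argument=value, ...) on one line, values as JSON. carry_out: Moves the arm, as the interface text tells. Its arguments: {"type":"object","properties":{"delta_rot":{"type":"array"},"delta_pos":{"type":"array"},"claw":{"type":"array"},"squeeze":{"type":"number"}},"required":["delta_rot","delta_pos","claw"]}

```bash
ls; mkdir -p pics; cat > h.py <<'E'
import numpy as np, cv2, json
from scipy.spatial.transform import Rotation as R
from workcell import status, imaging, robot
def snap(name,fn):
    s=status.state(); d=imaging.capture(name)
    cv2.imwrite('pics/'+fn+'.png',d['pixels'][:,:,::-1])
    e={k:np.array(v).tolist() for k,v in d.items() if k!='pixels'}
    e['state']={k:np.array(v).tolist() for k,v in s.items()}
    json.dump(e,open('pics/'+fn+'.json','w')); return e
E
python3 - <<'E'
from h import *
print(status.state())
for n in ['scene','top','wrist']:
    e=snap(n,n+'0'); e.pop('state'); print(n,e)
E
```

```text
pics
{'time_s': 0.0, 'joint_positions': array([ 9.60179850e-01,  2.59348801e-01,  1.53611806e+00, -4.02017624e-06,
        1.34800873e+00, -2.02820897e-01]), 'qvel': array([ 2.58571826e-04, -5.45126448e-04,  7.24828602e-05, -5.20109046e-04,
       -3.62031446e-03,  1.06686396e-05]), 'joint_torque': array([ 8.81013657e-04, -4.46025181e+01, -2.90577042e+01, -1.69385862e-04,
        1.16831166e-02, -1.16120285e-05]), 'tool_pos': array([217.81928489, 504.48325038, 255.45750276]), 'orientation': array([-3.13974752e+00, -3.75448312e-04,  2.73379762e+00]), 'contact_force': array([-0.41843163,  0.09769212,  0.81572266]), 'torque': array([-0.03117418,  0.00871832, -0.01828303]), 'gripper_width': 0.9990952829695846}
scene {'fx': 456.4352604495547, 'fy': 456.4352604495547, 'cx': 314.73362238096377, 'cy': 241.5655952365261, 'extrinsics': [[-0.82170053355003, -0.3948548683604366, 0.4109718556004268, 967.9477521228852], [0.5698029316814597, -0.5545950428760881, 0.6064230845412166, 539.8372316582974], [-0.011526153339667815, 0.7324711402842655, 0.680700504215957, 718.8367477278637], [0.0, 0.0, 0.0, 1.0]]}
top {'fx': 609.1931545584076, 'fy': 609.1931545584076, 'cx': 321.548848038353, 'cy': 236.0320768098153, 'extrinsics': [[-0.003145340658223107, 0.982302769481917, -0.18727353230048094, 364.54949665038873], [-0.999967439941178, -0.004481327416208693, -0.0067109434564101705, -9.19810146242708], [-0.0074314123576966476, 0.18724632645994493, 0.9822848809472867, 1380.9511992509056], [0.0, 0.0, 0.0, 1.0]]}
wrist {'fx': 428.9236544638843, 'fy': 428.9236544638843, 'cx': 317.76914445317664, 'cy': 237.0268501684469, 'T_tool_cam': [[0.0006435530602422586, 0.9622407172694625, 0.272199169484787, 68.26442960258133], [0.9999997785375817, -0.0005730880114722304, -0.00033837097547451795, -0.20689300904075392], [-0.00016960024937935688, 0.2721993269625777, -0.9622408729818506, -117.7872319777159], [0.0, 0.0, 0.0, 1.0]]}
```

View pics/scene0.png

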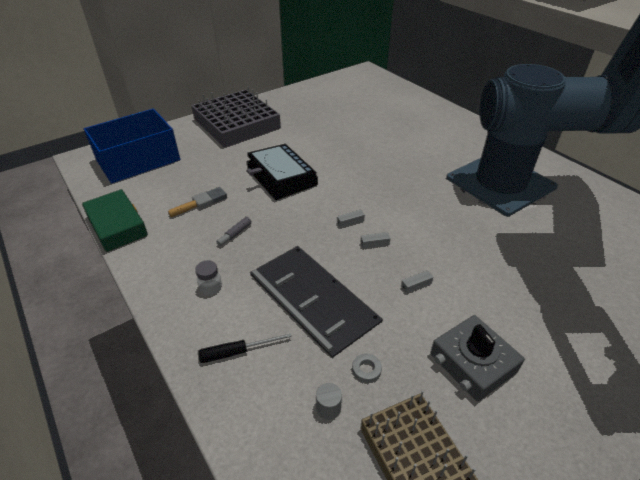

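View pics/top0.png

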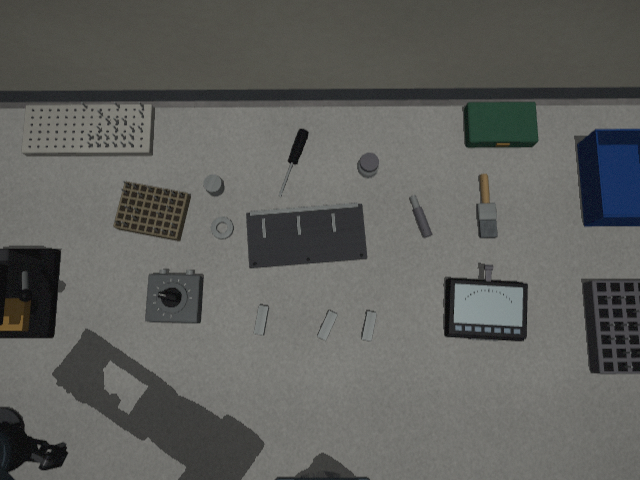

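View pics/wrist0.png

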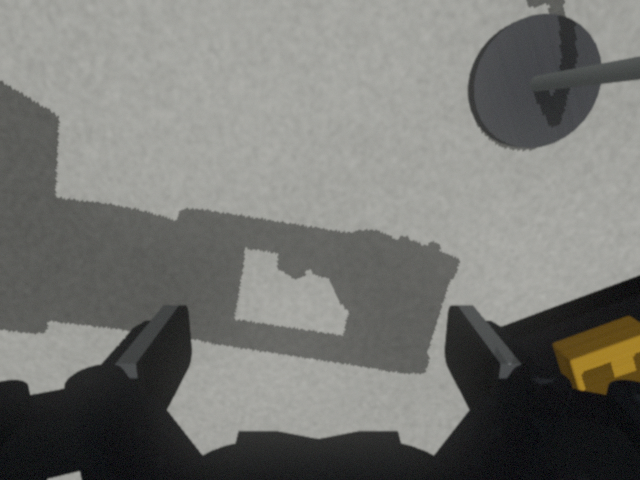

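```bash
cat >> h.py <<'E'
def load(fn): return json.load(open('pics/'+fn+'.json'))
def T_of(e):
    if 'extrinsics' in e: return np.array(e['extrinsics'])
    s=e['state']; T=np.eye(4); T[:3,:3]=R.from_euler('xyz',s['orientation']).as_matrix(); T[:3,3]=s['tool_pos']
    return T@np.array(e['T_tool_cam'])
def p2w(e,u,v,z):
    T=T_of(e); d=T[:3,:3]@np.array([(u-e['cx'])/e['fx'],-(v-e['cy'])/e['fy'],-1.])
    o=T[:3,3]; return o+d*(z-o[2])/d[2]
def w2p(e,p):
    T=T_of(e); c=T[:3,:3].T@(np.asarray(p,float)-T[:3,3])
    return np.array([e['cx']+e['fx']*c[0]/-c[2], e['cy']-e['fy']*c[1]/-c[2]])
def crop(fn,x0,y0,x1,y1,k,out):
    im=cv2.imread('pics/'+fn+'.png')[y0:y1,x0:x1]
    im=cv2.resize(im,None,fx=k,fy=k,interpolation=cv2.INTER_CUBIC)
    for x in range((x0//20+1)*20,x1,20):
        cv2.putText(im,str(x),((x-x0)*k,10),0,0.35,(0,255,255),1); cv2.line(im,((x-x0)*k,12),((x-x0)*k,18),(0,255,255),1)
    for y in range((y0//20+1)*20,y1,20):
        cv2.putText(im,str(y),(0,(y-y0)*k+4),0,0.35,(0,255,255),1); cv2.line(im,(24,(y-y0)*k),(30,(y-y0)*k),(0,255,255),1)
    cv2.imwrite('pics/'+out+'.png',im)
E
python3 - <<'E'
from h import *
crop('top0',240,190,400,350,4,'c1')
crop('top0',130,250,220,340,6,'c2')
E
```

```text
(no output)
```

View pics/c1.png

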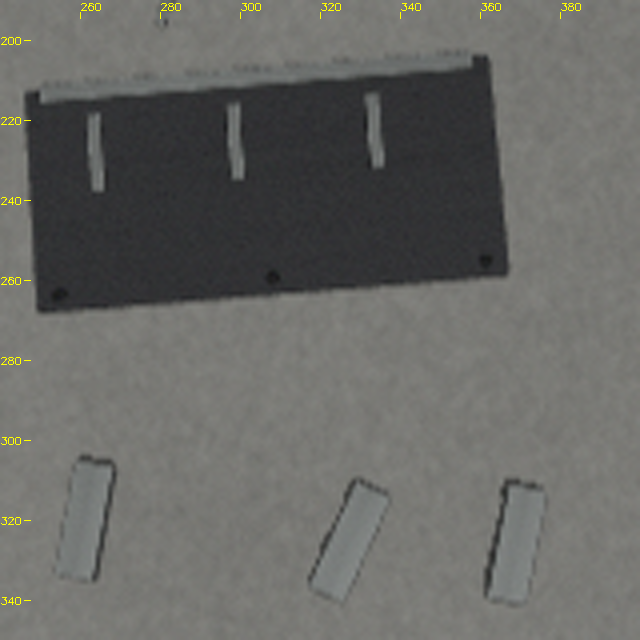

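View pics/c2.png

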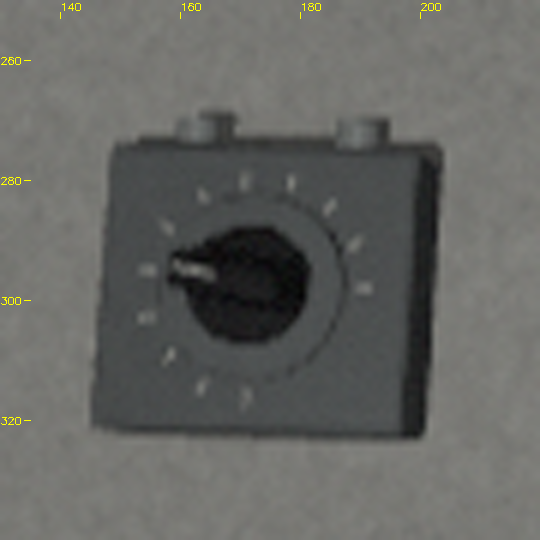

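```bash
python3 - <<'E'
from h import *
np.set_printoptions(precision=1,suppress=True)
e=load('top0')
def P(n,L,z):
    w=np.array([p2w(e,u,v,z) for u,v in L]); print(n,w[:,:2].tolist() and np.round(w[:,:2],1).tolist(),'mean',w.mean(0), 'edges',np.linalg.norm(np.roll(w,-1,0)-w,axis=1)); return w
P('fix',[(243.5,213),(359.5,204),(365,258.5),(247,267.5)],8)
b=[[(258.5,304),(266,306),(261,335.5),(252,333)],[(327,310),(334.5,313.5),(323,340),(315.5,336)],[(366.5,310),(374,312),(369,341),(361,339)]]
for i,l in enumerate(b):
    w=P('b%d'%i,l,22); print('centre',w.mean(0),'yaw',np.arctan2(*( (w[0]+w[1]-w[2]-w[3])[[1,0]])))
P('box',[(149,274),(199,274.5),(197,322.5),(145,321)],45)
P('disc',[(170.5,297)],59); P('tip',[(158,294.5)],89)
P('tab',[(486,265)],40);P('tab',[(486,270)],40)
P('scr',[(449,281),(527,283),(524,340),(444,336)],45)
E
```

```text
fix [[681.4, 180.6], [701.4, -88.0], [573.8, -98.6], [554.2, 169.9]] mean [627.7  41.    8. ] edges [269.3 128.1 269.3 127.6]
b0 [[470.3, 140.9], [465.8, 124.1], [401.1, 134.2], [406.6, 154.2]] mean [435.9 138.4  22. ] edges [17.4 65.5 20.7 65.1]
centre [435.9 138.4  22. ] yaw -0.18048190551704052
b1 [[456.5, -11.5], [448.7, -28.1], [390.8, -2.4], [399.6, 14.1]] mean [423.9  -7.   22. ] edges [18.3 63.3 18.7 62.4]
centre [423.9  -7.   22. ] yaw -0.42053261359871075
b2 [[456.1, -99.1], [451.7, -115.7], [388.3, -103.5], [392.7, -85.9]] mean [ 422.2 -101.    22. ] edges [17.1 64.5 18.  64.8]
centre [ 422.2 -101.    22. ] yaw -0.1975433355229467
box [[535.5, 381.7], [534.0, 271.0], [428.9, 271.7], [432.5, 385.3]] mean [482.7 327.4  45. ] edges [110.8 105.1 113.7 103.1]
disc [[483.3, 328.3]] mean [483.3 328.3  59. ] edges [0.]
tip [[486.0, 347.5]] mean [486.  347.5  89. ] edges [0.]
tab [[553.2, -364.3]] mean [ 553.2 -364.3   40. ] edges [0.]
tab [[542.0, -363.7]] mean [ 542.  -363.7   40. ] edges [0.]
scr [[517.3, -279.9], [512.3, -450.6], [389.0, -436.0], [398.1, -264.1]] mean [ 454.2 -357.7   45. ] edges [170.8 124.2 172.2 120.3]
```

```bash
cat >> h.py <<'E'
def go(x,y,z,yaw,s=None,roll=np.pi,pitch=0.):
    s=s or status.state()
    R0=R.from_euler('xyz',s['orientation']); R1=R.from_euler('xyz',[roll,pitch,yaw])
    dr=(R0.inv()*R1).as_rotvec(); dp=R0.inv().apply(np.array([x,y,z])-s['tool_pos'])
    n=max(np.linalg.norm(dp)/62.5,np.linalg.norm(dr)/0.1867)
    print('rot',np.round(dr,3).tolist(),'pos',np.round(dp,1).tolist(),'rows>=%.1f'%n)
def st():
    s=status.state()
    print('t %.2f'%s['time_s'],'pos',np.round(s['tool_pos'],1),'rpy',np.round(s['orientation'],3),'j',np.round(s['joint_positions'],2),'F',np.round(s['contact_force'],1),'M',np.round(s['torque'],2),'w %.1f'%(85.4*s['gripper_width']))
E
python3 -c "
from h import *
go(483,328,215,1.571)"
```

```text
rot [-0.001, 0.001, 1.163] pos [-313.4, -56.9, 40.7] rows>=6.2
```

carry_out(delta_rot=[[0, 0, 0.18], [0, 0, 0.36], [0, 0, 0.54], [0, 0, 0.72], [0, 0, 0.9], [0, 0, 1.06], [0, 0, 1.163], [0, 0, 1.163]], delta_pos=[[-50, -9, 6], [-100, -18, 13], [-150, -27, 19], [-200, -36, 26], [-250, -45, 32], [-290, -53, 38], [-313.4, -56.9, 40.7], [-313.4, -56.9, 40.7]], claw=[60, 60, 60, 60, 60, 60, 60, 60])

```text
time_s: 1.15
tool_pos: [484.1, 326.7, 214.1]
orientation: [-3.14, 0.002, 1.568]
contact_force: [0.2, 0.5, -0.8]
gripper_width: 0.7
```

```bash
python3 -c "
from h import *
st(); snap('wrist','w1'); snap('top','top1')"
```

```text
t 1.15 pos [484.1 326.7 214.1] rpy [-3.140e+00  2.000e-03  1.568e+00] j [ 0.4   0.35  1.51 -0.    1.28  0.41] F [ 0.2  0.5 -0.8] M [ 0.03  0.02 -0.01] w 59.8
```

View pics/w1.png

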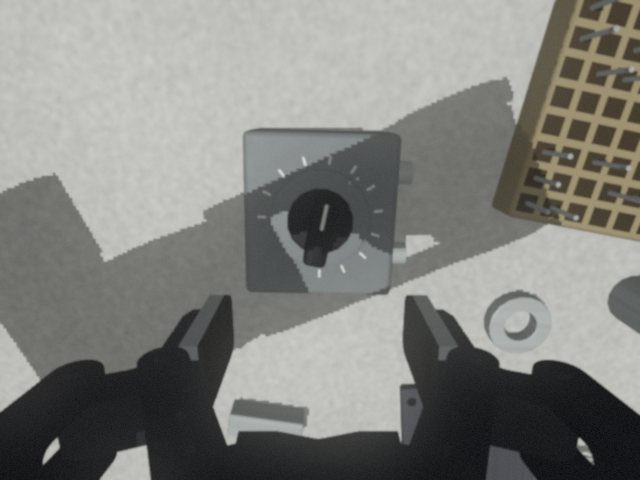

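```bash
python3 -c "
from h import *
crop('w1',240,130,400,290,4,'c3')
e=load('w1')
for z in (89,82,59,45): print(z,w2p(e,(483,328,z)))
for u,v in ((325,205),(321,230)): print(p2w(e,u,v,89))
"
```

```text
89 [315.28444921 234.3343568 ]
82 [315.36317371 231.23080384]
59 [315.59525655 222.08141101]
45 [315.719438   217.18581025]
[488.65661489 345.53139614  89.        ]
[486.35628076 330.62953298  89.        ]
```

View pics/c3.png

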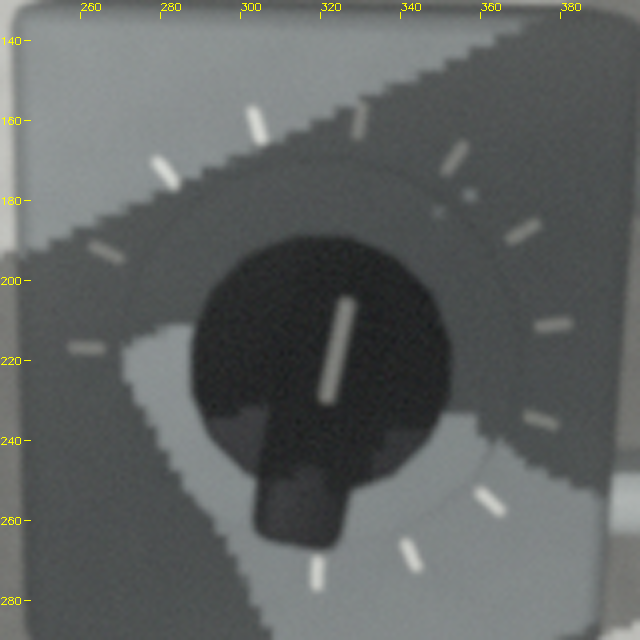

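```bash
python3 -c "
from h import *
e=load('w1')
for c in ((485,328.7),(486.5,329)):
  d=np.array([np.cos(1.417),np.sin(1.417)]);n=np.array([-d[1],d[0]])
  for a in (-21,21):
   for b in (-7,7): print(c,a,b,w2p(e,np.r_[c+a*d+b*n,89]))
go(485.5,328.7,90,1.417)"
```

```text
(485, 328.7) -21 -7 [324.89028021 268.20233159]
(485, 328.7) -21 7 [301.82194627 264.86116525]
(485, 328.7) 21 -7 [336.29337985 200.11124848]
(485, 328.7) 21 7 [312.18511604 196.45953999]
(486.5, 329) -21 -7 [327.38921158 267.72866198]
(486.5, 329) -21 7 [304.31877357 264.38535885]
(486.5, 329) 21 -7 [338.91148452 199.59236781]
(486.5, 329) 21 7 [314.8009351  195.93821325]
rot [-0.002, 0.001, 0.155] pos [0.7, 3.3, 124.6] rows>=2.0
```

carry_out(delta_rot=[[0, 0, 0.155], [0, 0, 0.155], [0, 0, 0.155], [0, 0, 0.155], [0, 0, 0.155], [0, 0, 0.155]], delta_pos=[[0.5, 2.5, 40], [0.7, 3.2, 80], [0.7, 3.2, 110], [0.7, 3.2, 124.5], [0.7, 3.2, 124.5], [0.7, 3.2, 124.5]], claw=[40, 40, 40, 36, 30, 25], squeeze=60)

```text
time_s: 2.0
tool_pos: [486.0, 329.4, 91.5]
orientation: [3.141, 0.0, 1.418]
contact_force: [0.4, 0.5, 0.7]
gripper_width: 0.294
```

carry_out(delta_rot=[[0, 0, 0], [0, 0, 0], [0, 0, 0], [0, 0, 0]], delta_pos=[[0, 0, 0], [0, 0, 0], [0, 0, 0], [0, 0, 0]], claw=[8, 8, 8, 8], squeeze=60)

```text
time_s: 2.5
tool_pos: [485.7, 329.5, 92.5]
orientation: [3.142, -0.0, 1.418]
contact_force: [-5.3, -0.4, 6.1]
gripper_width: 0.149
```

```bash
python3 -c "
from h import *
st(); snap('wrist','w2')"
```

```text
t 2.50 pos [485.7 329.5  92.5] rpy [ 3.142 -0.     1.418] j [0.41 0.48 1.65 0.   1.02 0.56] F [-5.3 -0.4  6.1] M [-0.19  0.73  0.07] w 12.7
```

View pics/w2.png

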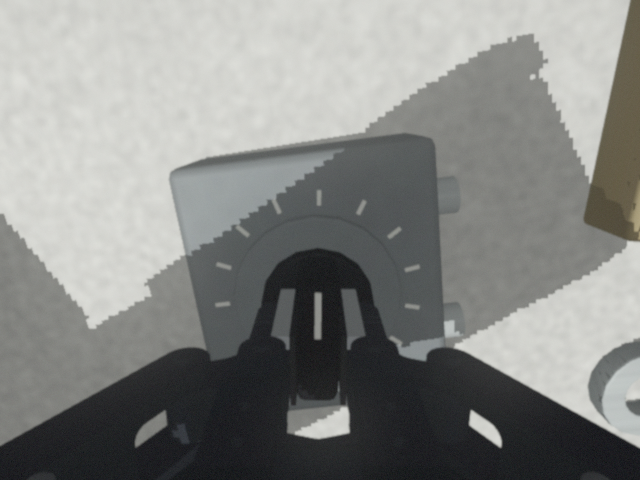

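carry_out(delta_rot=[[0, 0, -0.15], [0, 0, -0.31], [0, 0, -0.47], [0, 0, -0.63], [0, 0, -0.79], [0, 0, -0.95], [0, 0, -1.11], [0, 0, -1.27]], delta_pos=[[0, 0, 0], [0, 0, 0], [0, 0, 0], [0, 0, 0], [0, 0, 0], [0, 0, 0], [0, 0, 0], [0, 0, 0]], claw=[8, 8, 8, 8, 8, 8, 8, 8])

```text
time_s: 3.55
tool_pos: [484.1, 328.8, 92.4]
orientation: [-3.139, -0.002, 2.693]
contact_force: [-6.7, -2.7, 4.3]
gripper_width: 0.154
```

```bash
python3 -c "
from h import *
st(); snap('wrist','w3')"
```

```text
t 3.55 pos [484.1 328.8  92.4] rpy [-3.139e+00 -2.000e-03  2.693e+00] j [ 0.41  0.48  1.65  0.    1.02 -0.72] F [-6.7 -2.7  4.3] M [-0.42  1.02 -0.11] w 13.1
```

View pics/w3.png

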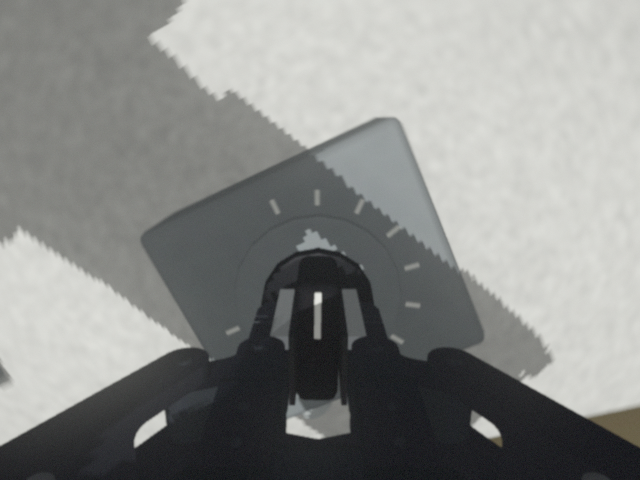

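carry_out(delta_rot=[[0, 0, -0.12], [0, 0, -0.24], [0, 0, -0.36], [0, 0, -0.42], [0, 0, -0.45], [0, 0, -0.45]], delta_pos=[[0, 0, 0], [0, 0, 0], [0, 0, 0], [0, 0, 0], [0, 0, 0], [0, 0, 0]], claw=[8, 8, 8, 8, 8, 8])

```text
time_s: 4.35
tool_pos: [483.8, 328.1, 92.6]
orientation: [-3.14, -0.004, -3.135]
contact_force: [-3.4, -4.3, 1.3]
gripper_width: 0.142
```

```bash
python3 -c "
from h import *
st(); snap('wrist','w4'); crop('w4',220,170,400,350,4,'c4')"
```

```text
t 4.35 pos [483.8 328.1  92.6] rpy [-3.14  -0.004 -3.135] j [ 0.41  0.48  1.65 -0.    1.02 -1.17] F [-3.4 -4.3  1.3] M [-0.58  0.56 -0.87] w 12.1
```

View pics/c4.png

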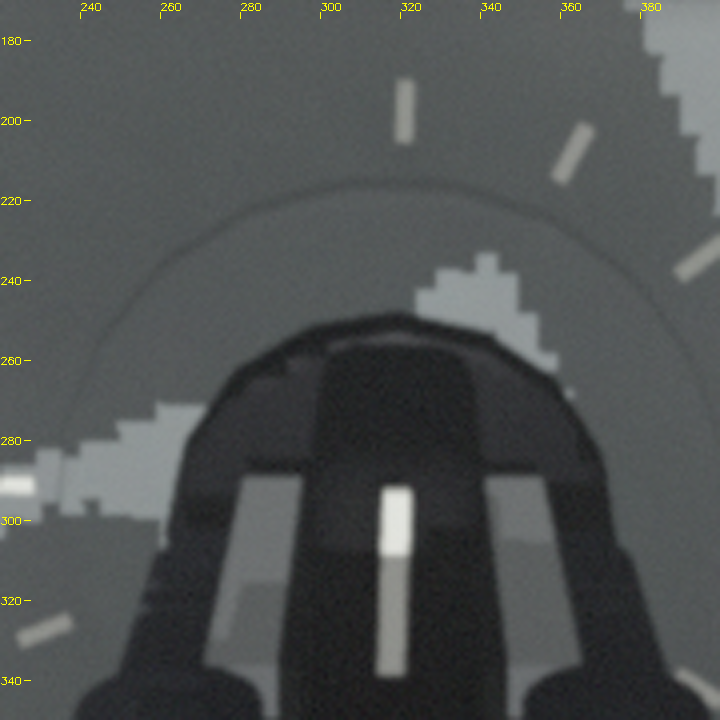

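carry_out(delta_rot=[[0, 0, 0.02], [0, 0, 0.02], [0, 0, 0.02], [0, 0, 0.02], [0, 0, 0.02], [0, 0, 0.02]], delta_pos=[[0, 0, 0], [0, 0, 0], [0, 0, 0], [0, 0, -40], [0, 0, -100], [0, 0, -130]], claw=[24, 30, 36, 40, 50, 50])

```text
time_s: 5.15
tool_pos: [485.7, 329.2, 226.3]
orientation: [3.141, 0.001, 3.128]
contact_force: [-0.2, 0.4, -0.2]
gripper_width: 0.584
```

```bash
python3 -c "
from h import *
st(); snap('wrist','w5'); snap('top','top2'); go(560,40,330,0.076-np.pi); go(560,40,330,0.076)"
```

```text
t 5.15 pos [485.7 329.2 226.3] rpy [3.141e+00 1.000e-03 3.128e+00] j [ 0.41  0.34  1.49 -0.    1.31 -1.15] F [-0.2  0.4 -0.2] M [-0.02 -0.01 -0.02] w 49.9
rot [0.002, 0.004, -0.089] pos [-77.7, -288.4, -102.8] rows>=5.1
rot [0.007, -0.002, 3.052] pos [-77.7, -288.4, -102.8] rows>=16.3
```

View pics/w5.png

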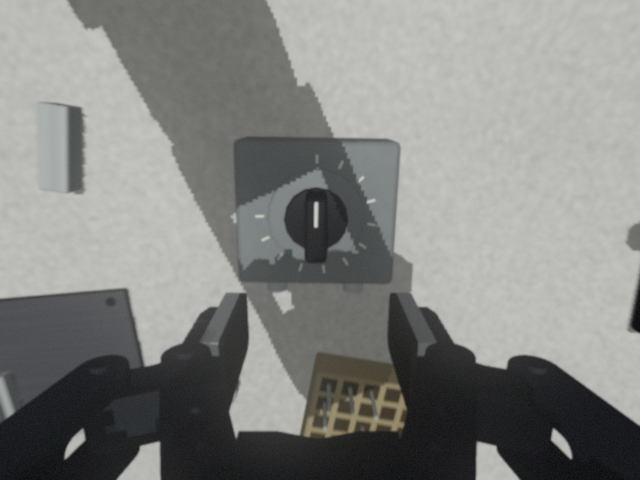

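View pics/top2.png

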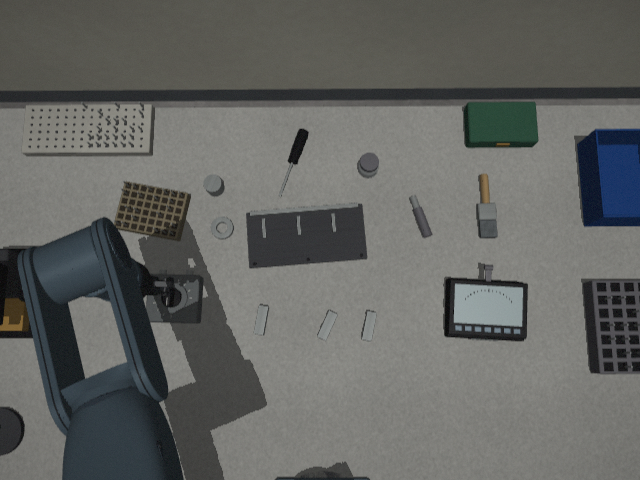

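```bash
python3 -c "
from h import *
go(640,40,280,0.076-np.pi)"
```

```text
rot [0.002, 0.004, -0.089] pos [-157.5, -287.4, -52.5] rows>=5.3
```

carry_out(delta_rot=[[0, 0, -0.02], [0, 0, -0.04], [0, 0, -0.06], [0, 0, -0.08], [0, 0, -0.089], [0, 0, -0.089], [0, 0, -0.089], [0, 0, -0.089]], delta_pos=[[-26, -47, -9], [-52, -94, -17], [-78, -141, -26], [-104, -188, -35], [-130, -235, -44], [-150, -275, -50], [-157, -287, -52], [-157, -287, -52]], claw=[50, 50, 50, 50, 50, 50, 50, 50])

```text
time_s: 6.25
tool_pos: [639.4, 40.1, 278.3]
orientation: [3.139, 0.003, -3.067]
contact_force: [-0.9, 0.9, -0.8]
gripper_width: 0.587
```

```bash
python3 -c "
from h import *
st(); snap('wrist','w6')"
```

```text
t 6.25 pos [639.4  40.1 278.3] rpy [ 3.139e+00  3.000e-03 -3.067e+00] j [-0.11  0.41  1.27  0.    1.46 -1.76] F [-0.9  0.9 -0.8] M [0.01 0.04 0.05] w 50.1
```

View pics/w6.png

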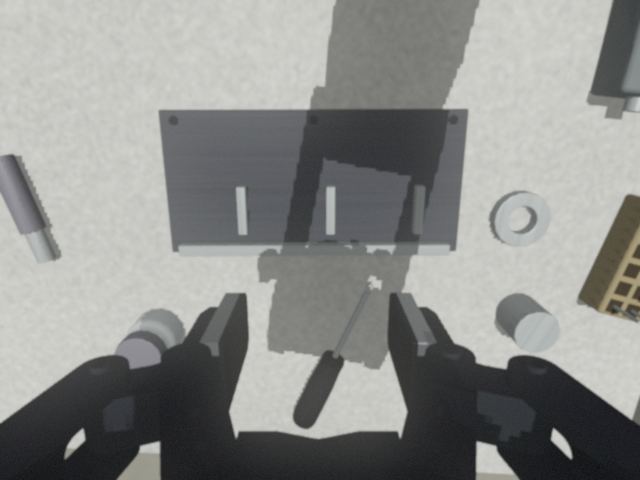

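The wrist view shows the whole plate: corners near (160,110), (467,110), (457,250) and (174,251), and rails near (241,210), (331,210) and (419,210). I'll enlarge it for exact edges.

```bash
python3 -c "
from h import *
crop('w6',150,100,320,265,4,'c5a'); crop('w6',310,100,480,265,4,'c5b')"
```

```text
(no output)
```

View pics/c5a.png

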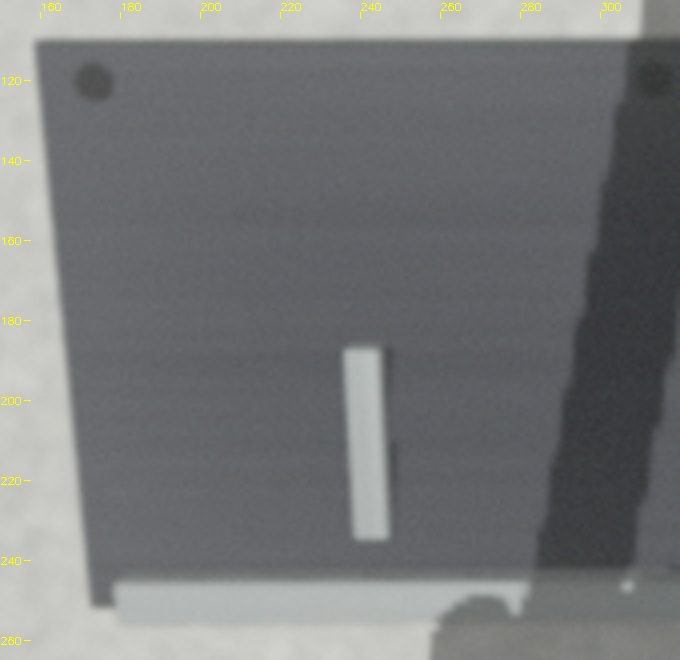

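View pics/c5b.png

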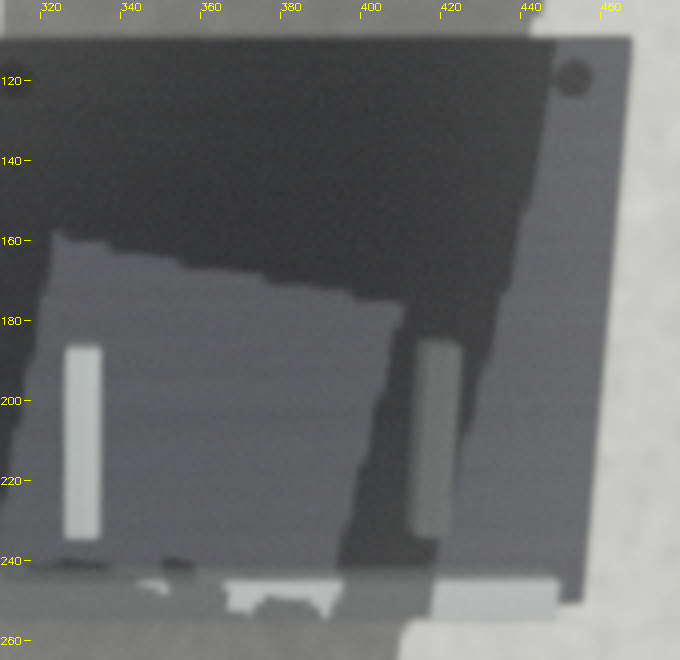

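```bash
python3 -c "
from h import *
e=load('w6')
def q(n,L,z):
    w=[p2w(e,u,v,z)[:2] for u,v in L]; print(n,np.round(w,1).tolist()); return np.array(w)
c=q('corners',[(159.5,110),(467,109),(456,250.5),(173,251.5)],8)
print(c.mean(0),np.linalg.norm(np.roll(c,-1,0)-c,axis=1))
f=q('fence',[(178.5,245),(449,244.5)],19); d=f[0]-f[1]; print('len',np.linalg.norm(d),'yaw',np.arctan2(d[0],-d[1]), 'mid',f.mean(0))
d=c[0]-c[1];print('near edge yaw',np.arctan2(d[0],-d[1]));
d=c[3]-c[2];print('far edge yaw',np.arctan2(d[0],-d[1]))
for a,b in ((c[0],c[3]),(c[1],c[2])):
    d=b-a; print('side yaw',np.arctan2(d[1],d[0]))
yaw=0.077; x=np.array([np.cos(yaw),np.sin(yaw)]); y=np.array([-x[1],x[0]]); o=c.mean(0)
for r in ([(236,187),(238.5,234)],[(326,187),(326,234)],[(416,186),(414,234)]):
    w=q('rail',r,19); print(((w-o)@x).round(1),((w-o)@y).round(1))
print('fence x',(f-o)@x, (f-o)@y)
"
```

```text
corners [[577.5, -101.9], [556.7, 163.8], [685.0, 175.3], [706.0, -92.6]]
[631.31908789  36.15751551] [266.56545459 128.80634745 268.69890107 128.77801605]
fence [[695.5, -83.8], [676.5, 164.0]]
len 248.49837959620024 yaw 0.07621455364990758 mid [686.00571587  40.06866497]
near edge yaw 0.07803985427794807
far edge yaw 0.077959483136475
side yaw 0.07291437681395926
side yaw 0.08947897851587305
rail [[637.9, -32.4], [680.9, -29.2]]
[ 1.3 44.4] [-68.9 -68.9]
rail [[631.9, 47.0], [675.0, 50.4]]
[ 1.5 44.6] [10.7 10.9]
rail [[625.1, 126.2], [669.0, 130.5]]
[ 0.8 44.8] [90.3 91.2]
fence x [54.7278595  54.92304162] [-124.55630144  123.94200151]
```

```bash
python3 -c "
from h import *
go(437,137,170,np.pi-0.18)"
```

```text
rot [0.003, 0.002, 0.256] pos [194.5, 110.5, 108.2] rows>=4.0
```

carry_out(delta_rot=[[0, 0, 0.05], [0, 0, 0.1], [0, 0, 0.15], [0, 0, 0.2], [0, 0, 0.256], [0, 0, 0.256], [0, 0, 0.256]], delta_pos=[[40, 22, 22], [80, 45, 44], [120, 68, 66], [160, 90, 88], [190, 108, 106], [194.5, 110.5, 108], [194.5, 110.5, 108]], claw=[50, 50, 50, 50, 50, 50, 50])

```text
time_s: 7.18
tool_pos: [437.0, 137.9, 170.7]
orientation: [3.138, 0.003, 2.964]
contact_force: [0.1, 0.2, 0.5]
gripper_width: 0.585
```

```bash
python3 -c "
from h import *
st(); snap('wrist','w7')"
```

```text
t 7.17 pos [437.  137.9 170.7] rpy [3.138e+00 3.000e-03 2.964e+00] j [ 0.06  0.17  1.87  0.    1.09 -1.33] F [0.1 0.2 0.5] M [-0.02  0.02 -0.  ] w 50.0
```

View pics/w7.png

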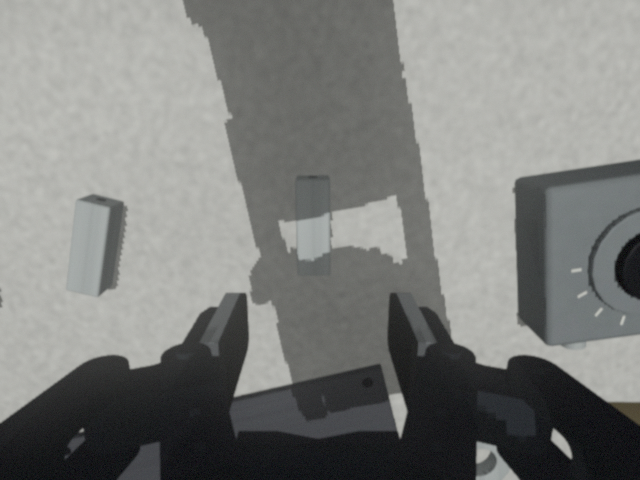

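```bash
python3 -c "
from h import *
crop('w7',270,160,360,290,5,'c7')"
```

```text
(no output)
```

View pics/c7.png

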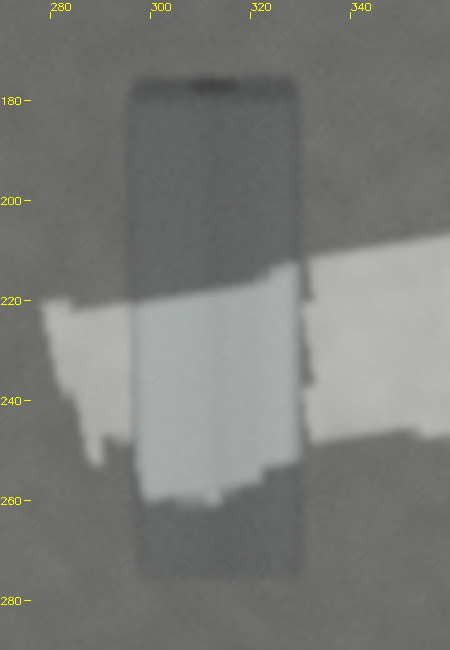

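```bash
cat >> h.py <<'E'
def blank(fn,L,z=22):
    e=load(fn); w=np.array([p2w(e,u,v,z)[:2] for u,v in L]); d=w[2]+w[3]-w[0]-w[1]
    yaw=np.arctan2(d[1],d[0]); yaw=(yaw+np.pi/2)%np.pi-np.pi/2
    print('centre',w.mean(0).round(1),'yaw %.3f'%yaw,'edges',np.linalg.norm(np.roll(w,-1,0)-w,axis=1).round(1)); return w.mean(0),yaw
E
python3 -c "
from h import *
c,y=blank('w7',[(296.5,180),(329,180),(330,275.5),(297,275.5)])
go(c[0],c[1],39,np.pi+y)
"
```

```text
centre [438.9 134.8] yaw -0.172 edges [20.2 63.4 21.9 63.4]
rot [0.004, 0.004, -0.006] pos [-0.8, -2.9, 132.0] rows>=2.1
```

carry_out(delta_rot=[[0.003, 0.003, -0.006], [0.003, 0.003, -0.006], [0.003, 0.003, -0.006], [0.003, 0.003, -0.006], [0.003, 0.003, -0.006]], delta_pos=[[0, -1.5, 50], [0, -1.5, 95], [0, -1.5, 120], [0, -1.5, 132], [0, -1.5, 132]], claw=[50, 50, 50, 50, 42])

```text
time_s: 7.85
tool_pos: [439.1, 136.2, 38.8]
orientation: [3.141, 0.001, 2.969]
contact_force: [0.3, 0.0, 0.4]
gripper_width: 0.486
```

```bash
python3 -c "
from h import *
st(); snap('wrist','w8')"
```

```text
t 7.85 pos [439.1 136.2  38.8] rpy [3.141e+00 1.000e-03 2.969e+00] j [ 0.06  0.38  2.01  0.    0.76 -1.34] F [0.3 0.  0.4] M [-0.02  0.02  0.02] w 41.5
```

View pics/w8.png

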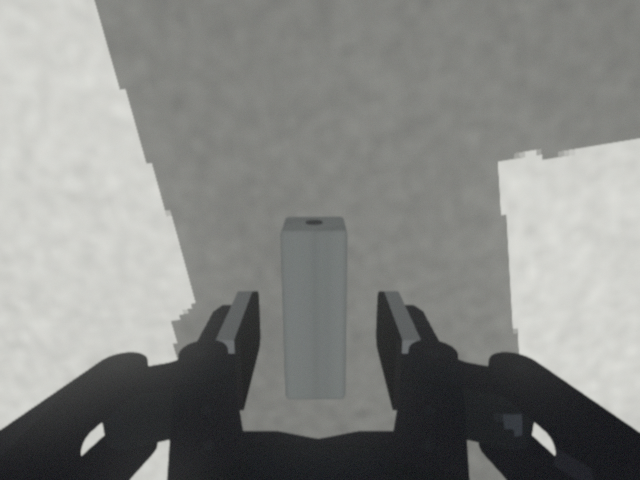

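```bash
python3 -c "
from h import *
c,y=blank('w8',[(283,232),(347,232),(344.5,398),(287,398)])
go(c[0],c[1],39,np.pi+y)
"
```

```text
centre [438.3 135.2] yaw -0.170 edges [20.8 62.8 21.  62.8]
rot [0.001, 0.002, -0.003] pos [0.9, -1.3, 0.5] rows>=0.0
```

carry_out(delta_rot=[[0, 0, 0], [0, 0, 0], [0, 0, 0], [0, 0, 0], [0, 0, 0]], delta_pos=[[0.5, -1, 0], [0.5, -1, 0], [0.5, -1, 0], [0.5, -1, 0], [0.5, -1, 0]], claw=[30, 15, 15, 15, 15], squeeze=70)

```text
time_s: 8.52
tool_pos: [439.8, 135.3, 41.0]
orientation: [3.14, 0.005, 2.969]
contact_force: [-0.4, -0.7, 6.4]
gripper_width: 0.228
```

carry_out(delta_rot=[[0, 0, 0], [0, 0, 0], [0, 0, 0]], delta_pos=[[0, 0, -20], [0, 0, -50], [0, 0, -50]], claw=[15, 15, 15])

```text
time_s: 8.9
tool_pos: [441.3, 135.4, 93.1]
orientation: [3.139, 0.011, 2.969]
contact_force: [0.5, -0.2, -3.6]
gripper_width: 0.225
```

```bash
python3 -c "
from h import *
st(); snap('wrist','w9')
"
```

```text
t 8.90 pos [441.3 135.4  93.1] rpy [3.139 0.011 2.969] j [ 0.06  0.28  1.96 -0.    0.89 -1.34] F [ 0.5 -0.2 -3.6] M [ 0.   -0.01 -0.04] w 19.2
```

View pics/w9.png

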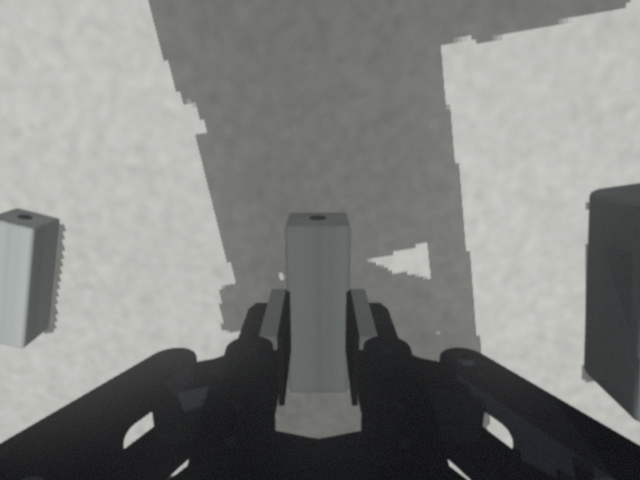

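```bash
python3 -c "
from h import *
go(642.5,111.8,110,np.pi+0.077)
"
```

```text
rot [0.001, 0.008, -0.249] pos [-203.4, 11.5, -16.5] rows>=3.3
```

carry_out(delta_rot=[[0, 0.008, -0.04], [0, 0.008, -0.09], [0, 0.008, -0.14], [0, 0.008, -0.19], [0, 0.008, -0.23], [0, 0.008, -0.249], [0, 0.008, -0.249], [0, 0.008, -0.249]], delta_pos=[[-25, 1.5, -10], [-65, 3.5, -16.5], [-110, 6, -16.5], [-155, 8.5, -16.5], [-190, 11, -16.5], [-203.4, 11.5, -16.5], [-203.4, 11.5, -16.5], [-203.4, 11.5, -16.5]], claw=[15, 15, 15, 15, 15, 15, 15, 15])

```text
time_s: 9.95
tool_pos: [640.7, 112.1, 109.2]
orientation: [3.141, -0.002, -3.065]
contact_force: [-0.5, 0.1, -2.3]
gripper_width: 0.228
```

```bash
python3 -c "
from h import *
st(); snap('wrist','w10')
"
```

```text
t 9.95 pos [640.7 112.1 109.2] rpy [ 3.141e+00 -2.000e-03 -3.065e+00] j [ 0.    0.56  1.46  0.    1.13 -1.65] F [-0.5  0.1 -2.3] M [ 0.02 -0.02 -0.01] w 19.5
```

View pics/w10.png

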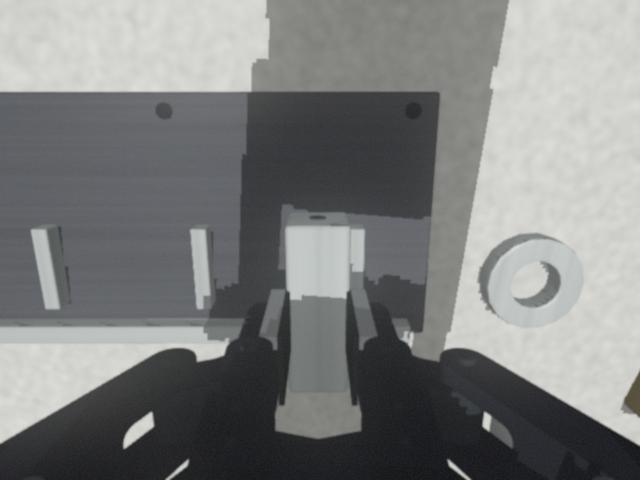

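```bash
python3 -c "
from h import *
crop('w10',0,80,240,350,3,'c10a'); crop('w10',340,210,450,340,5,'c10b')"
```

```text
(no output)
```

View pics/c10a.png

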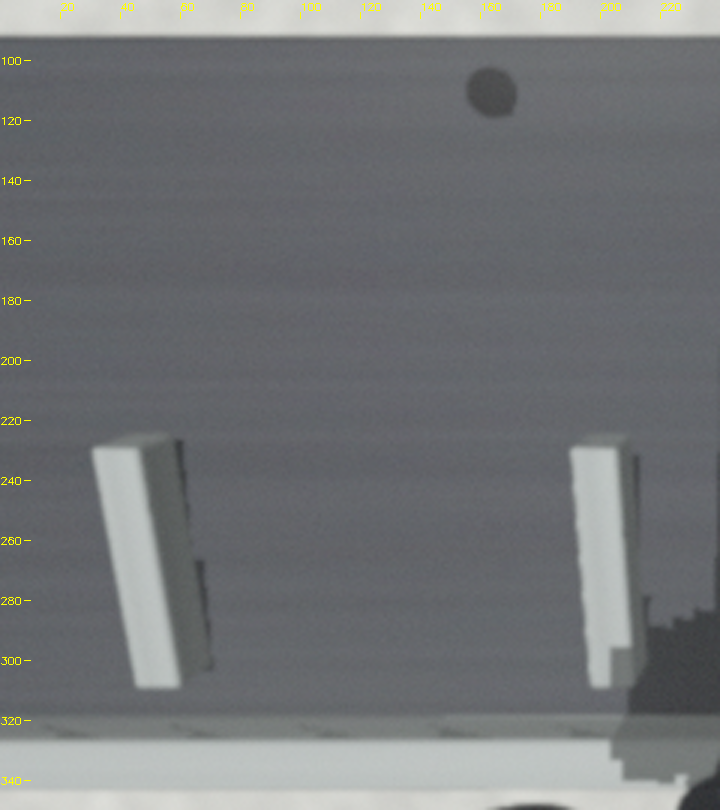

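View pics/c10b.png

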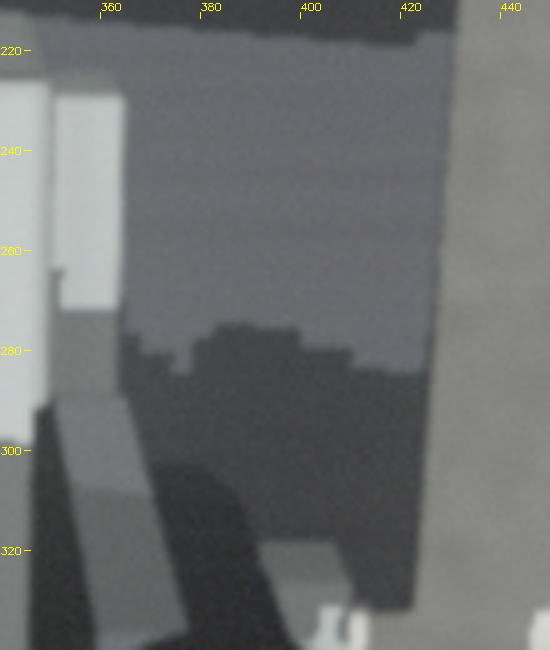

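```bash
cat >> h.py <<'E'
FO=np.array([630.8,36.6]); FY=0.077
def fx(w,o=None):
    o=FO if o is None else o
    x=np.array([np.cos(FY),np.sin(FY)]); y=np.array([-x[1],x[0]]); d=np.asarray(w)[...,:2]-o
    return np.stack([d@x,d@y],-1)
def fw(a,b):
    x=np.array([np.cos(FY),np.sin(FY)]); y=np.array([-x[1],x[0]]); return FO+a*x+b*y
E
python3 -c "
from h import *
e=load('w10')
for n,L,z in (('rail2 (1..45,-69)',[(31,229),(45,309)],19),('rail1 11',[(190,229),(196,309)],19),('rail0 +y 99',[(364,229.5),(362.5,272)],19),('fence 55',[(20,326),(180,326)],19),('corner -65,135',[(438.5,93),(421,331.5)],8),('near edge -65',[(20,92),(220,92.5)],8)):
  print(n,fx([p2w(e,u,v,z) for u,v in L]).round(1).tolist())
d=p2w(e,20,326,19)-p2w(e,180,326,19);print(np.arctan2(d[0],-d[1]))
w=np.array([p2w(e,u,v,110-41+22) for u,v in ((286,226),(350,226),(347,391),(289,391))]);print('blank',w.mean(0),fx(w).mean(0))
"
```

```text
rail2 (1..45,-69) [[1.7, -69.5], [45.4, -70.0]]
rail1 11 [[1.7, 10.1], [45.4, 9.8]]
rail0 +y 99 [[2.0, 97.3], [24.6, 97.2]]
fence 55 [[55.3, -85.1], [55.3, 0.5]]
corner -65,135 [[-63.6, 132.7], [64.5, 132.6]]
near edge -65 [[-64.0, -70.1], [-63.8, 26.8]]
0.07664229755465128
blank [638.15796365 111.56698107  91.        ] [13.10291682 74.17884773]
```

carry_out(delta_rot=[[0, 0, 0], [0, 0, 0], [0, 0, 0], [0, 0, 0]], delta_pos=[[0, 0, 25], [0, 0, 50], [0, 0, 58], [0, 0, 58]], claw=[15, 15, 15, 15])

```text
time_s: 10.5
tool_pos: [640.1, 112.4, 51.5]
orientation: [3.141, -0.002, -3.065]
contact_force: [0.6, -0.0, -3.0]
gripper_width: 0.226
```

```bash
python3 -c "
from h import *
st(); snap('wrist','w11')
"
```

```text
t 10.50 pos [640.1 112.4  51.5] rpy [ 3.141e+00 -2.000e-03 -3.065e+00] j [ 0.    0.62  1.5   0.    1.02 -1.65] F [ 0.6 -0.  -3. ] M [-0.02 -0.02 -0.02] w 19.3
```

View pics/w11.png

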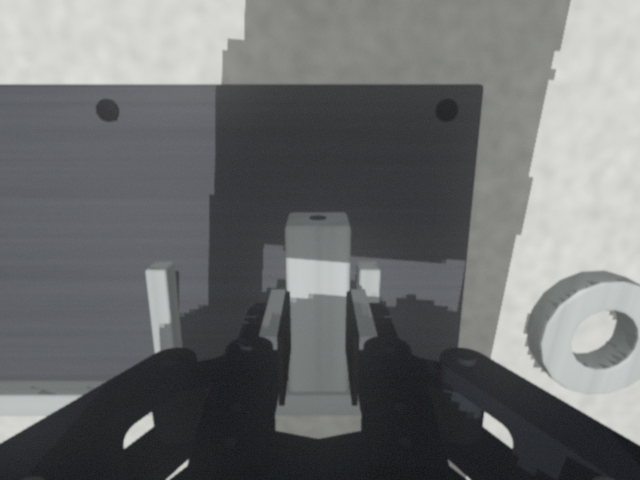

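carry_out(delta_rot=[[0, 0, 0], [0, 0, 0], [0, 0, 0]], delta_pos=[[0, 0, 1.5], [0, 0, 2.5], [0, 0, 2.5]], claw=[15, 15, 15])

```text
time_s: 10.92
tool_pos: [641.0, 112.3, 50.1]
orientation: [3.141, -0.0, -3.065]
contact_force: [0.5, -0.2, -2.5]
gripper_width: 0.228
```

carry_out(delta_rot=[[0, 0, 0], [0, 0, 0], [0, 0, 0]], delta_pos=[[0, 0, 1.5], [0, 0, 2.5], [0, 0, 2.5]], claw=[15, 15, 15])

```text
time_s: 11.3
tool_pos: [641.1, 112.3, 49.0]
orientation: [3.141, 0.0, -3.065]
contact_force: [-3.5, -1.1, 6.0]
gripper_width: 0.224
```

carry_out(delta_rot=[[0, 0, 0], [0, 0, 0], [0, 0, 0], [0, 0, 0], [0, 0, 0]], delta_pos=[[0, 0, -0.5], [-3, 0, -0.5], [-6, 0, -0.5], [-8, 0, -0.5], [-8, 0, -0.5]], claw=[15, 15, 15, 15, 15])

```text
time_s: 11.92
tool_pos: [649.2, 112.9, 49.3]
orientation: [3.141, 0.0, -3.065]
contact_force: [-0.1, -0.3, -2.5]
gripper_width: 0.224
```

carry_out(delta_rot=[[0, 0, 0], [0, 0, 0], [0, 0, 0]], delta_pos=[[-1, 0, 0], [-2, 0, 0], [-2, 0, 0]], claw=[15, 15, 15])

```text
time_s: 12.3
tool_pos: [650.2, 113.0, 49.2]
orientation: [3.141, -0.002, -3.065]
contact_force: [-5.3, -0.3, 0.6]
gripper_width: 0.226
```

carry_out(delta_rot=[[0, 0, 0], [0, 0, 0], [0, 0, 0]], delta_pos=[[-0.6, 0, 0], [-1.2, 0, 0], [-1.2, 0, 0]], claw=[15, 15, 15])

```text
time_s: 12.68
tool_pos: [650.3, 113.0, 49.1]
orientation: [3.141, -0.004, -3.065]
contact_force: [-7.6, -0.1, 2.5]
gripper_width: 0.224
```

carry_out(delta_rot=[[0, 0, 0], [0, 0, 0], [0, 0, 0], [0, 0, 0]], delta_pos=[[0, 1.5, 0], [0, 3, 0], [0, 4, 0], [0, 4, 0]], claw=[15, 15, 15, 15])

```text
time_s: 13.18
tool_pos: [650.0, 116.1, 49.2]
orientation: [-3.141, -0.005, -3.065]
contact_force: [-3.2, -4.3, 1.2]
gripper_width: 0.227
```

carry_out(delta_rot=[[0, 0, 0], [0, 0, 0], [0, 0, 0]], delta_pos=[[0, 1, 0], [0, 1.5, 0], [0, 1.5, 0]], claw=[15, 15, 15])

```text
time_s: 13.55
tool_pos: [650.0, 116.7, 49.2]
orientation: [-3.14, -0.005, -3.065]
contact_force: [-3.9, -4.0, -0.6]
gripper_width: 0.226
```

```bash
python3 -c "
from h import *
st(); snap('wrist','w12')
"
```

```text
t 13.55 pos [650.  116.7  49.2] rpy [-3.14  -0.005 -3.065] j [ 0.01  0.64  1.47 -0.    1.03 -1.64] F [-3.9 -4.  -0.6] M [-0.76  0.63 -0.07] w 19.3
```

View pics/w12.png

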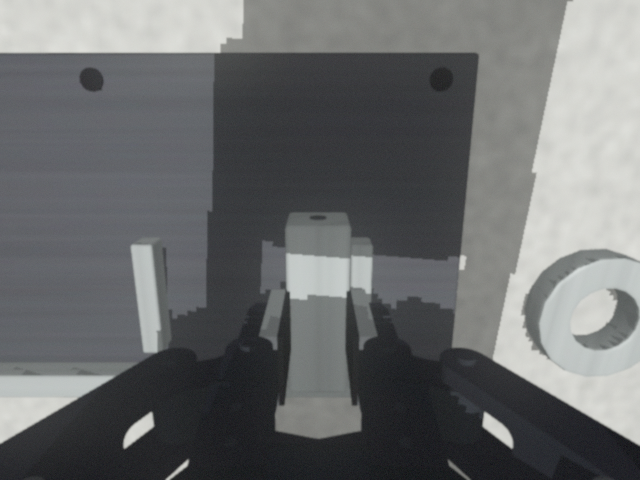

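carry_out(delta_rot=[[0, 0, 0], [0, 0, 0], [0, 0, 0]], delta_pos=[[0, 1, 0], [0, 2, 0], [0, 2, 0]], claw=[15, 15, 15])

```text
time_s: 13.98
tool_pos: [649.9, 117.7, 49.2]
orientation: [-3.138, -0.005, -3.065]
contact_force: [-4.0, -4.1, -0.4]
gripper_width: 0.23
```

```bash
python3 -c "
from h import *
st(); snap('wrist','w13'); crop('w13',260,190,400,330,5,'c13')
"
```

```text
t 13.97 pos [649.9 117.7  49.2] rpy [-3.138 -0.005 -3.065] j [ 0.01  0.64  1.47 -0.    1.03 -1.63] F [-4.  -4.1 -0.4] M [-0.75  0.62 -0.1 ] w 19.7
```

View pics/c13.png

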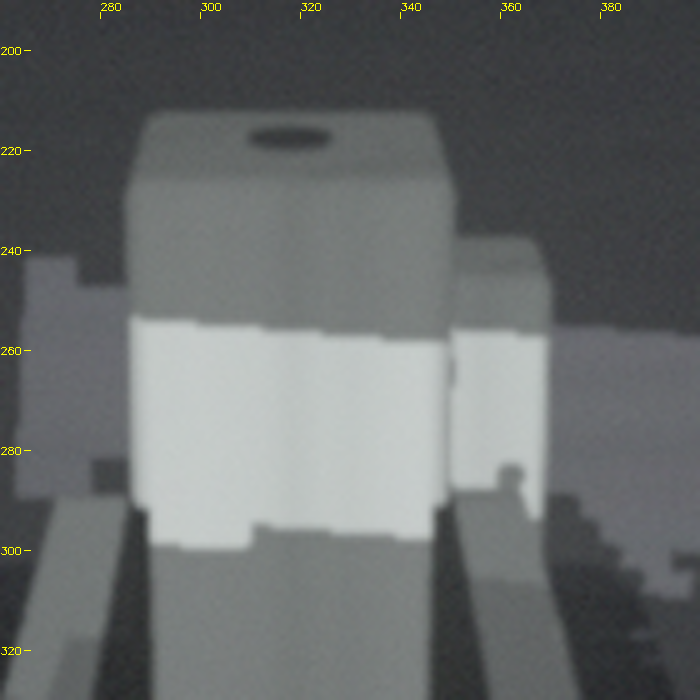

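```bash
python3 -c "
from h import *
for f,r,l,b in (('w12',(372.5,245),(285,226),(350.5,226)),('w13',(369,245),(285.5,226),(350,226))):
  e=load(f)
  a=fx(p2w(e,*r,19)); L=fx(p2w(e,*l,30)); B=fx(p2w(e,*b,30)); print(f,'rail face',a-[0,8],'blank left',L,'right',B)
"
```

```text
w12 rail face [ 1.60935363 89.60606366] blank left [-8.17688505 67.07305528] right [-8.19663691 88.68208295]
w13 rail face [ 1.60103223 89.32045115] blank left [-8.17653902 68.22947384] right [-8.20129172 89.51111624]
```

carry_out(delta_rot=[[0, 0, 0], [0, 0, 0], [0, 0, 0]], delta_pos=[[0, 1, 0], [0, 2, 0], [0, 2, 0]], claw=[15, 15, 15])

```text
time_s: 14.4
tool_pos: [650.0, 117.9, 49.3]
orientation: [-3.136, -0.005, -3.065]
contact_force: [-3.5, -7.7, 0.1]
gripper_width: 0.228
```

carry_out(delta_rot=[[0, 0, 0], [0, 0, 0], [0, 0, 0], [0, 0, 0], [0, 0, 0], [0, 0, 0], [0, 0, 0]], delta_pos=[[0, 0, 0], [0, 0, 0], [0, 0, 0], [0, 0, -15], [0, 0, -50], [0, 0, -90], [0, 0, -90]], claw=[24, 28, 32, 34, 40, 50, 50])

```text
time_s: 15.28
tool_pos: [653.3, 118.7, 144.9]
orientation: [-3.135, 0.005, -3.065]
contact_force: [0.3, -0.4, -0.3]
gripper_width: 0.585
```

```bash
python3 -c "
from h import *
st(); snap('wrist','w14'); crop('w14',150,80,450,300,2,'c14')
"
```

```text
t 15.28 pos [653.3 118.7 144.9] rpy [-3.135  0.005 -3.065] j [ 0.02  0.54  1.39 -0.01  1.21 -1.63] F [ 0.3 -0.4 -0.3] M [0.02 0.   0.03] w 50.0
```

View pics/w14.png

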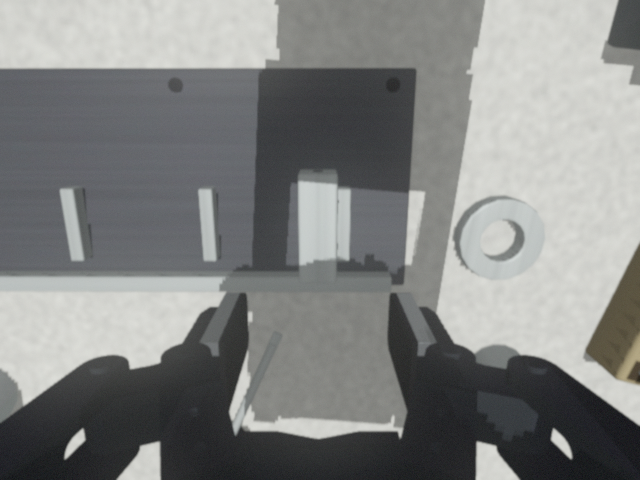

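```bash
python3 -c "
from h import *
crop('w14',270,160,420,300,5,'c14')
"
```

```text
(no output)
```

View pics/c14.png

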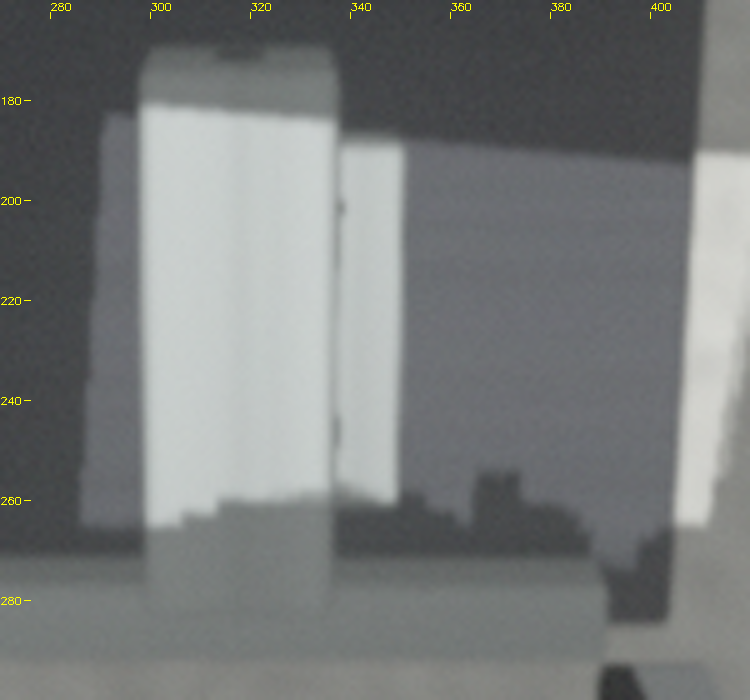

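```bash
python3 -c "
from h import *
e=load('w14')
for n,p,z in (('end',(317,282),30),('fence',(285,277),19),('fenceR',(370,277),19),('bR',(337,200),30),('bR',(335.5,255),30),('railR',(350.5,195),19),('railR',(349,255),19),('near',(318,174.5),30)):
  print(n,fx(p2w(e,*p,z)).round(2))
"
```

```text
end [53.91 78.57]
fence [55.17 59.05]
fenceR [ 55.02 110.62]
bR [ 5.49 89.57]
bR [37.35 89.13]
railR [ 4.72 97.71]
railR [41.  97.6]
near [-8.5  79.11]
```

carry_out(delta_rot=[[0, 0, 0], [0, 0, 0], [0, 0, 0], [0, 0, 0], [0, 0, 0], [0, 0, 0], [0, 0, 0]], delta_pos=[[30, 0, 10], [62, -0.5, 20], [62, -0.5, 50], [62, -0.5, 80], [62, -0.5, 104], [62, -0.5, 104], [62, -0.5, 104]], claw=[25, 10, 0, 0, 0, 0, 0])

```text
time_s: 16.2
tool_pos: [590.4, 112.8, 38.9]
orientation: [-3.136, 0.001, -3.065]
contact_force: [-0.0, 0.2, -0.2]
gripper_width: 0.0
```

```bash
python3 -c "
from h import *
st(); print(fx(status.state()['tool_pos'])); snap('wrist','w15')
"
```

```text
t 16.20 pos [590.4 112.8  38.9] rpy [-3.136e+00  1.000e-03 -3.065e+00] j [ 0.01  0.57  1.65 -0.01  0.92 -1.64] F [-0.   0.2 -0.2] M [ 0.04 -0.04  0.02] w 0.0
[-34.38706984  79.10704708]
```

View pics/w15.png

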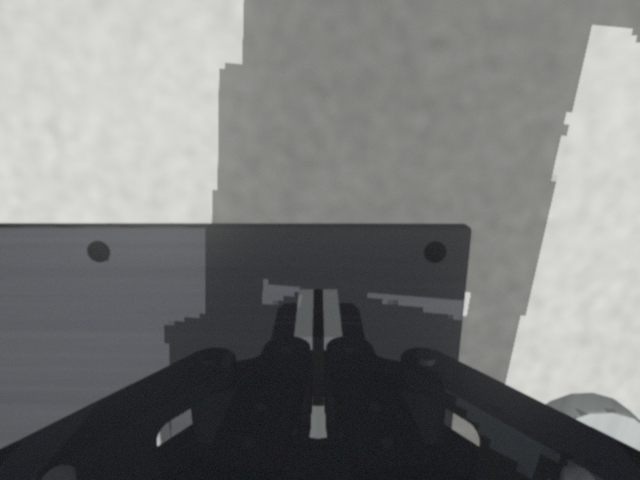

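carry_out(delta_rot=[[0, 0, 0], [0, 0, 0], [0, 0, 0], [0, 0, 0]], delta_pos=[[-6, 0, 0], [-11, 0, 0], [-13, 0, 0], [-13, 0, 0]], claw=[0, 0, 0, 0])

```text
time_s: 16.75
tool_pos: [604.0, 113.8, 39.4]
orientation: [-3.135, 0.002, -3.065]
contact_force: [0.0, -0.4, 0.1]
gripper_width: -0.004
```

carry_out(delta_rot=[[0, 0, 0], [0, 0, 0], [0, 0, 0]], delta_pos=[[-1, 0, 0], [-2, 0, 0], [-2, 0, 0]], claw=[0, 0, 0])

```text
time_s: 17.12
tool_pos: [604.7, 113.9, 39.2]
orientation: [-3.135, -0.001, -3.065]
contact_force: [-4.9, -0.7, 4.1]
gripper_width: 0.003
```

carry_out(delta_rot=[[0, 0, 0], [0, 0, 0], [0, 0, 0]], delta_pos=[[-1, 0, 0], [-2, 0, 0], [-2, 0, 0]], claw=[0, 0, 0])

```text
time_s: 17.5
tool_pos: [604.9, 114.0, 39.1]
orientation: [-3.135, -0.005, -3.064]
contact_force: [-8.2, -2.0, 5.7]
gripper_width: -0.002
```

carry_out(delta_rot=[[0, 0, 0], [0, 0, 0], [0, 0, 0], [0, 0, 0]], delta_pos=[[8, 0, 0], [14, 0, -20], [20, 0, -70], [20, 0, -110]], claw=[0, 20, 50, 50])

```text
time_s: 18.0
tool_pos: [585.7, 113.2, 152.4]
orientation: [-3.135, -0.002, -3.064]
contact_force: [0.4, -0.7, 0.4]
gripper_width: 0.585
```

```bash
python3 -c "
from h import *
st(); go(427,-10,165,np.pi-0.42)
"
```

```text
t 18.00 pos [585.7 113.2 152.4] rpy [-3.135e+00 -2.000e-03 -3.064e+00] j [ 0.01  0.43  1.56 -0.01  1.16 -1.64] F [ 0.4 -0.7  0.4] M [-0.02 -0.03 -0.01] w 49.9
rot [-0.007, -0.0, 0.497] pos [167.8, -110.7, -11.6] rows>=3.2
```

carry_out(delta_rot=[[-0.007, 0, 0.1], [-0.007, 0, 0.2], [-0.007, 0, 0.3], [-0.007, 0, 0.4], [-0.007, 0, 0.497], [-0.007, 0, 0.497], [-0.007, 0, 0.497]], delta_pos=[[35, -23, -12], [70, -46, -12], [105, -70, -12], [140, -92, -12], [165, -109, -12], [168, -111, -12], [168, -111, -12]], claw=[50, 50, 50, 50, 50, 50, 50])

```text
time_s: 18.88
tool_pos: [427.8, -10.4, 166.4]
orientation: [3.14, 0.003, 2.723]
contact_force: [-0.3, -0.3, -0.6]
gripper_width: 0.581
```

```bash
python3 -c "
from h import *
st(); snap('wrist','w16'); crop('w16',250,130,400,300,4,'c16')
"
```

```text
t 18.88 pos [427.8 -10.4 166.4] rpy [3.140e+00 3.000e-03 2.723e+00] j [-0.29  0.13  1.94  0.    1.07 -1.44] F [-0.3 -0.3 -0.6] M [-0.01 -0.05 -0.01] w 49.6
```

View pics/w16.png

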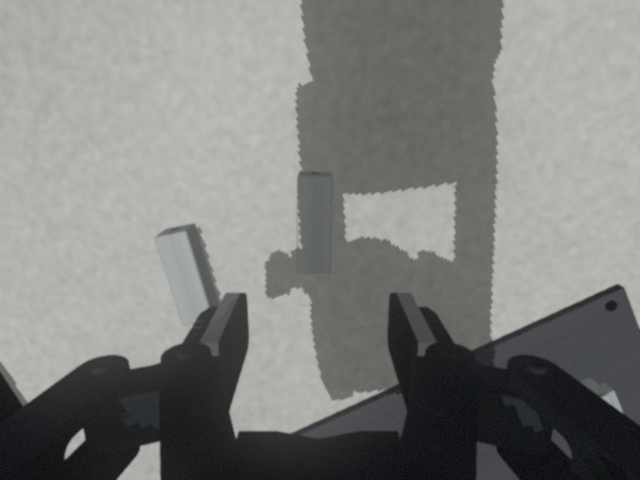

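View pics/c16.png

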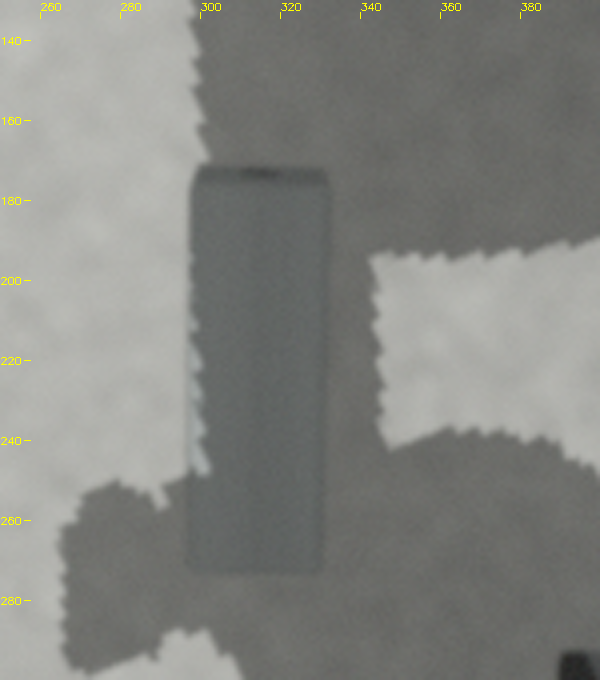

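```bash
python3 -c "
from h import *
c,y=blank('w16',[(297.5,176),(331.5,176),(329.5,273),(295.5,273)])
go(c[0]-.5,c[1]+.4,38,np.pi+y)
"
```

```text
centre [425.9 -12.5] yaw -0.441 edges [20.8 63.1 22.1 63.1]
rot [0.001, 0.002, 0.022] pos [1.9, -2.9, 128.2] rows>=2.1
```

carry_out(delta_rot=[[0, 0, 0.022], [0, 0, 0.022], [0, 0, 0.022], [0, 0, 0.022], [0, 0, 0.022], [0, 0, 0.022]], delta_pos=[[1, -1.5, 50], [1.9, -2.9, 95], [1.9, -2.9, 118], [1.9, -2.9, 128.5], [1.9, -2.9, 128.5], [1.9, -2.9, 128.5]], claw=[50, 50, 50, 50, 42, 36])

```text
time_s: 19.68
tool_pos: [426.4, -12.2, 38.5]
orientation: [3.14, 0.004, 2.702]
contact_force: [0.4, -0.1, -0.0]
gripper_width: 0.422
```

```bash
python3 -c "
from h import *
st(); snap('wrist','w17')
"
```

```text
t 19.68 pos [426.4 -12.2  38.5] rpy [3.14  0.004 2.702] j [-0.29  0.33  2.09  0.    0.72 -1.42] F [ 0.4 -0.1 -0. ] M [-0.01  0.02 -0.02] w 36.1
```

View pics/w17.png

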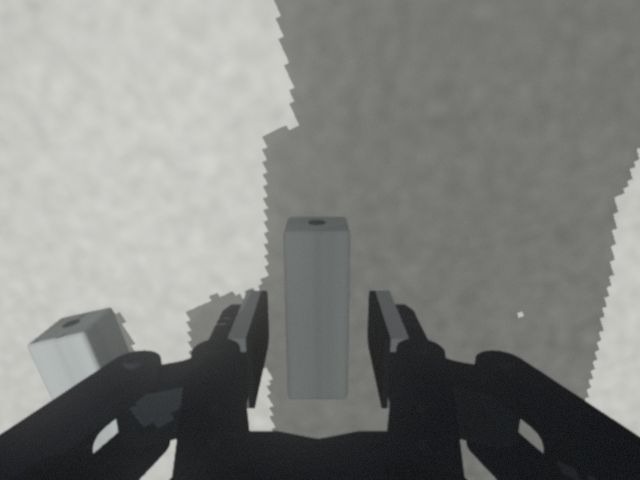

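carry_out(delta_rot=[[0, 0, 0], [0, 0, 0], [0, 0, 0], [0, 0, 0], [0, 0, 0]], delta_pos=[[0, 0, 0], [0, 0, 0], [0, 0, 0], [0, 0, 0], [0, 0, 0]], claw=[25, 15, 15, 15, 15], squeeze=70)

```text
time_s: 20.35
tool_pos: [427.1, -12.5, 39.8]
orientation: [3.14, 0.007, 2.701]
contact_force: [-1.6, 0.5, 8.9]
gripper_width: 0.227
```

carry_out(delta_rot=[[0, 0, 0], [0, 0, 0], [0, 0, 0], [0, 0, 0]], delta_pos=[[0, 0, -20], [0, 0, -60], [0, 0, -70], [0, 0, -70]], claw=[15, 15, 15, 15])

```text
time_s: 20.85
tool_pos: [426.8, -12.5, 110.1]
orientation: [3.14, 0.008, 2.701]
contact_force: [-0.2, 0.9, -3.2]
gripper_width: 0.23
```

```bash
python3 -c "
from h import *
st(); print(fw(13.5,-7)); p=fw(13.5,-7); go(p[0]+1.5,p[1],110,np.pi+0.077)
"
```

```text
t 20.85 pos [426.8 -12.5 110.1] rpy [3.14  0.008 2.701] j [-0.29  0.2   2.02  0.    0.91 -1.42] F [-0.2  0.9 -3.2] M [0.02 0.05 0.01] w 19.6
[644.79846656  30.65921435]
rot [-0.0, 0.008, -0.517] pos [-180.2, 132.5, 1.8] rows>=3.6
```

carry_out(delta_rot=[[0, 0.006, -0.07], [0, 0.006, -0.16], [0, 0.006, -0.26], [0, 0.006, -0.36], [0, 0.006, -0.45], [0, 0.006, -0.517], [0, 0.006, -0.517], [0, 0.006, -0.517]], delta_pos=[[-25, 18, 0], [-60, 44, 0], [-98, 72, 0], [-136, 100, 0], [-165, 122, 0], [-180.2, 132.5, 1], [-180.2, 132.5, 1], [-180.2, 132.5, 1]], claw=[15, 15, 15, 15, 15, 15, 15, 15])

```text
time_s: 21.85
tool_pos: [644.6, 30.7, 109.0]
orientation: [-3.142, -0.002, -3.066]
contact_force: [-0.8, -0.4, -2.7]
gripper_width: 0.227
```

```bash
python3 -c "
from h import *
st(); snap('wrist','w18')
"
```

```text
t 21.85 pos [644.6  30.7 109. ] rpy [-3.142e+00 -2.000e-03 -3.066e+00] j [-0.12  0.55  1.47 -0.    1.12 -1.77] F [-0.8 -0.4 -2.7] M [ 0.03  0.04 -0.  ] w 19.4
```

View pics/w18.png

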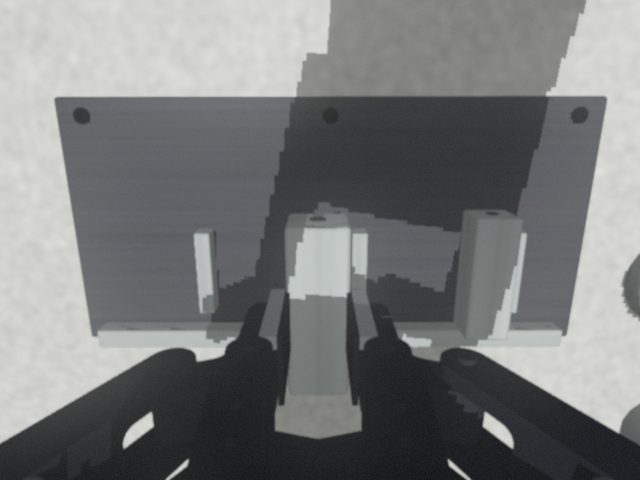

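carry_out(delta_rot=[[0, 0, 0], [0, 0, 0], [0, 0, 0], [0, 0, 0], [0, 0, 0]], delta_pos=[[0, 0, 25], [0, 0, 50], [0, 0, 57], [0, 0, 59], [0, 0, 59]], claw=[15, 15, 15, 15, 15])

```text
time_s: 22.52
tool_pos: [645.3, 30.5, 51.6]
orientation: [-3.141, 0.001, -3.066]
contact_force: [0.7, -0.7, -2.7]
gripper_width: 0.228
```

carry_out(delta_rot=[[0, 0, 0], [0, 0, 0], [0, 0, 0]], delta_pos=[[0, 0, 1], [0, 0, 2], [0, 0, 2]], claw=[15, 15, 15])

```text
time_s: 22.9
tool_pos: [645.3, 30.5, 49.8]
orientation: [-3.141, 0.001, -3.066]
contact_force: [0.7, 0.3, -2.5]
gripper_width: 0.229
```

carry_out(delta_rot=[[0, 0, 0], [0, 0, 0], [0, 0, 0]], delta_pos=[[0, 0, 1], [0, 0, 2.2], [0, 0, 2.2]], claw=[15, 15, 15])

```text
time_s: 23.28
tool_pos: [645.3, 30.5, 47.9]
orientation: [-3.141, 0.001, -3.066]
contact_force: [-1.9, -1.0, 1.4]
gripper_width: 0.225
```

Touching the plate. Now push in +x (tool -x).

carry_out(delta_rot=[[0, 0, 0], [0, 0, 0], [0, 0, 0], [0, 0, 0], [0, 0, 0]], delta_pos=[[0, 0, -0.3], [-3, 0, -0.3], [-6, 0, -0.3], [-8, 0, -0.3], [-8, 0, -0.3]], claw=[15, 15, 15, 15, 15])

```text
time_s: 23.9
tool_pos: [653.5, 31.1, 48.1]
orientation: [-3.141, 0.001, -3.066]
contact_force: [0.3, -0.4, -2.1]
gripper_width: 0.228
```

carry_out(delta_rot=[[0, 0, 0], [0, 0, 0], [0, 0, 0]], delta_pos=[[-1, 0, 0], [-2, 0, 0], [-2, 0, 0]], claw=[15, 15, 15])

```text
time_s: 24.28
tool_pos: [655.7, 31.2, 48.1]
orientation: [-3.141, 0.002, -3.066]
contact_force: [-0.6, -0.2, -3.0]
gripper_width: 0.227
```

carry_out(delta_rot=[[0, 0, 0], [0, 0, 0], [0, 0, 0]], delta_pos=[[-1, 0, 0], [-2, 0, 0], [-2, 0, 0]], claw=[15, 15, 15])

```text
time_s: 24.65
tool_pos: [656.2, 31.3, 48.0]
orientation: [-3.141, -0.002, -3.066]
contact_force: [-5.5, -1.7, 1.9]
gripper_width: 0.224
```

carry_out(delta_rot=[[0, 0, 0], [0, 0, 0], [0, 0, 0]], delta_pos=[[-0.5, 0, 0], [-1, 0, 0], [-1, 0, 0]], claw=[15, 15, 15])

```text
time_s: 25.02
tool_pos: [656.3, 31.3, 48.0]
orientation: [-3.141, -0.004, -3.066]
contact_force: [-5.8, -0.8, 2.2]
gripper_width: 0.23
```

Fence contact. Now +y toward the rail (about 5–6 mm).

carry_out(delta_rot=[[0, 0, 0], [0, 0, 0], [0, 0, 0], [0, 0, 0]], delta_pos=[[0, 2, 0], [0, 4, 0], [0, 5, 0], [0, 5, 0]], claw=[15, 15, 15, 15])

```text
time_s: 25.52
tool_pos: [656.0, 35.7, 48.1]
orientation: [-3.14, -0.004, -3.066]
contact_force: [-3.9, -3.0, 0.9]
gripper_width: 0.23
```

carry_out(delta_rot=[[0, 0, 0], [0, 0, 0], [0, 0, 0]], delta_pos=[[0, 1, 0], [0, 2, 0], [0, 2, 0]], claw=[15, 15, 15])

```text
time_s: 25.9
tool_pos: [655.9, 37.1, 48.1]
orientation: [-3.139, -0.004, -3.066]
contact_force: [-2.5, -4.7, -0.6]
gripper_width: 0.229
```

carry_out(delta_rot=[[0, 0, 0], [0, 0, 0], [0, 0, 0]], delta_pos=[[0, 1, 0], [0, 2, 0], [0, 2, 0]], claw=[15, 15, 15])

```text
time_s: 26.28
tool_pos: [655.8, 37.9, 48.1]
orientation: [-3.138, -0.004, -3.066]
contact_force: [-2.8, -5.9, 0.2]
gripper_width: 0.23
```

carry_out(delta_rot=[[0, 0, 0], [0, 0, 0], [0, 0, 0]], delta_pos=[[0, 1, 0], [0, 1.5, 0], [0, 1.5, 0]], claw=[15, 15, 15])

```text
time_s: 26.65
tool_pos: [655.9, 38.0, 48.2]
orientation: [-3.136, -0.004, -3.066]
contact_force: [-2.8, -6.8, -0.3]
gripper_width: 0.236
```

carry_out(delta_rot=[[0, 0, 0], [0, 0, 0], [0, 0, 0], [0, 0, 0], [0, 0, 0], [0, 0, 0], [0, 0, 0]], delta_pos=[[0, 0, 0], [0, 0, 0], [0, 0, 0], [0, 0, -15], [0, 0, -50], [0, 0, -95], [0, 0, -95]], claw=[24, 28, 32, 34, 40, 50, 50])

```text
time_s: 27.52
tool_pos: [659.3, 38.6, 149.3]
orientation: [-3.134, 0.006, -3.066]
contact_force: [0.1, 0.0, 0.3]
gripper_width: 0.587
```

```bash
python3 -c "
from h import *
st(); print(fx(status.state()['tool_pos'])); snap('wrist','w19')
"
```

```text
t 27.52 pos [659.3  38.6 149.3] rpy [-3.134  0.006 -3.066] j [-0.11  0.53  1.39 -0.01  1.21 -1.75] F [0.1 0.  0.3] M [-0.    0.02 -0.01] w 50.2
[28.57872343 -0.19229453]
```

View pics/w19.png

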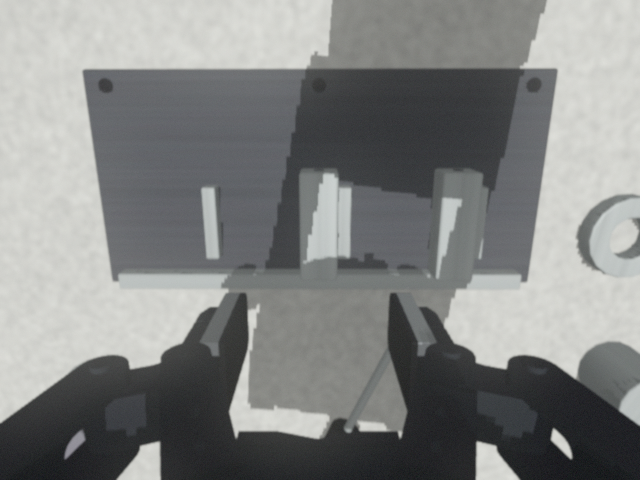

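carry_out(delta_rot=[[0, 0, 0], [0, 0, 0], [0, 0, 0], [0, 0, 0], [0, 0, 0], [0, 0, 0], [0, 0, 0]], delta_pos=[[30, 0, 10], [62, -0.5, 20], [62, -0.5, 50], [62, -0.5, 80], [62, -0.5, 109], [62, -0.5, 109], [62, -0.5, 109]], claw=[25, 10, 0, 0, 0, 0, 0])

```text
time_s: 28.45
tool_pos: [596.1, 32.8, 37.7]
orientation: [-3.135, 0.001, -3.065]
contact_force: [0.1, -0.1, -0.4]
gripper_width: -0.0
```

carry_out(delta_rot=[[0, 0, 0], [0, 0, 0], [0, 0, 0], [0, 0, 0]], delta_pos=[[-6, 0, 0], [-11, 0, 0], [-13, 0, 0], [-13, 0, 0]], claw=[0, 0, 0, 0])

```text
time_s: 28.95
tool_pos: [609.2, 33.8, 37.8]
orientation: [-3.135, 0.001, -3.065]
contact_force: [-0.9, 0.1, -0.4]
gripper_width: -0.001
```

carry_out(delta_rot=[[0, 0, 0], [0, 0, 0], [0, 0, 0]], delta_pos=[[-1, 0, 0], [-2, 0, 0], [-2, 0, 0]], claw=[0, 0, 0])

```text
time_s: 29.32
tool_pos: [610.8, 34.0, 37.7]
orientation: [-3.135, 0.0, -3.065]
contact_force: [-1.5, -0.1, 0.6]
gripper_width: 0.0
```

carry_out(delta_rot=[[0, 0, 0], [0, 0, 0], [0, 0, 0]], delta_pos=[[-1, 0, 0], [-2, 0, 0], [-2, 0, 0]], claw=[0, 0, 0])

```text
time_s: 29.7
tool_pos: [611.0, 34.0, 37.6]
orientation: [-3.135, -0.004, -3.065]
contact_force: [-7.0, -1.2, 6.3]
gripper_width: 0.002
```

carry_out(delta_rot=[[0, 0, 0], [0, 0, 0], [0, 0, 0]], delta_pos=[[-1, 0, 0], [-1.5, 0, 0], [-1.5, 0, 0]], claw=[0, 0, 0])

```text
time_s: 30.08
tool_pos: [611.0, 34.0, 37.5]
orientation: [-3.135, -0.007, -3.065]
contact_force: [-6.9, -1.4, 5.7]
gripper_width: -0.001
```

carry_out(delta_rot=[[0, 0, 0], [0, 0, 0], [0, 0, 0], [0, 0, 0]], delta_pos=[[8, 0, 0], [14, 0, -20], [20, 0, -70], [20, 0, -110]], claw=[0, 20, 50, 50])

```text
time_s: 30.58
tool_pos: [592.0, 33.3, 150.8]
orientation: [-3.135, -0.004, -3.065]
contact_force: [0.3, 0.3, 0.4]
gripper_width: 0.58
```

```bash
python3 -c "
from h import *
st(); go(425,-106,165,np.pi-0.2)
"
```

```text
t 30.57 pos [592.   33.3 150.8] rpy [-3.135 -0.004 -3.065] j [-0.13  0.42  1.57 -0.01  1.15 -1.77] F [0.3 0.3 0.4] M [ 0.01 -0.04  0.04] w 49.5
rot [-0.007, -0.003, 0.277] pos [177.3, -126.2, -12.6] rows>=3.5
```

carry_out(delta_rot=[[-0.007, 0, 0.06], [-0.007, 0, 0.12], [-0.007, -0.003, 0.18], [-0.007, -0.003, 0.24], [-0.007, -0.003, 0.277], [-0.007, -0.003, 0.277], [-0.007, -0.003, 0.277]], delta_pos=[[37, -26, -12], [74, -52, -12], [111, -79, -12], [148, -105, -12], [174, -124, -12], [177, -126, -12], [177, -126, -12]], claw=[50, 50, 50, 50, 50, 50, 50])

```text
time_s: 31.45
tool_pos: [426.1, -105.9, 165.4]
orientation: [-3.141, 0.003, 2.941]
contact_force: [0.5, 0.0, -1.0]
gripper_width: 0.584
```

```bash
python3 -c "
from h import *
st(); snap('wrist','w20'); crop('w20',250,130,400,300,4,'c20')
"
```

```text
t 31.45 pos [ 426.1 -105.9  165.4] rpy [-3.141e+00  3.000e-03  2.941e+00] j [-0.5   0.15  1.92  0.    1.07 -1.87] F [ 0.5  0.  -1. ] M [-0.01  0.02 -0.02] w 49.9
```

View pics/w20.png

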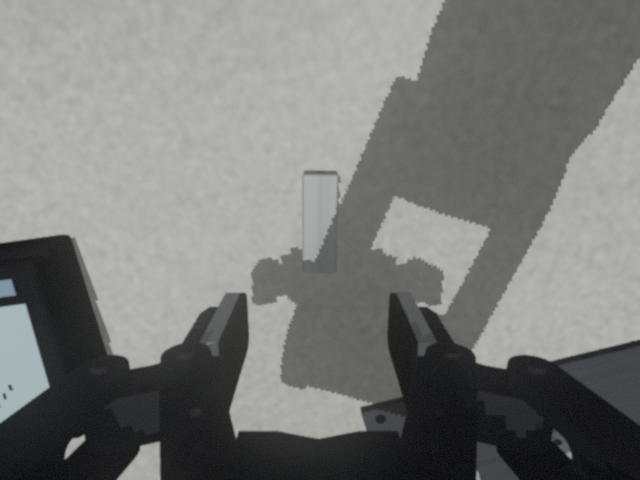

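View pics/c20.png

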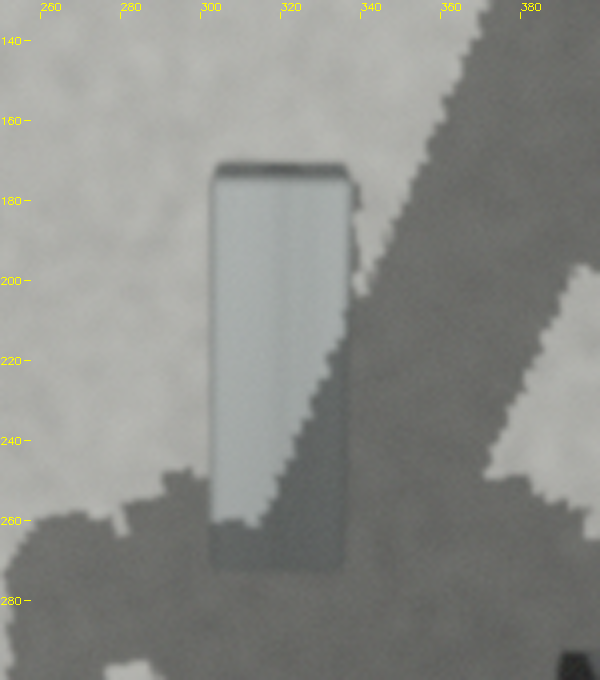

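```bash
python3 -c "
from h import *
c,y=blank('w20',[(303,175),(337,175),(336.5,272),(302.5,272)])
go(c[0]-.5,c[1]+.4,38,np.pi+y)
"
```

```text
centre [ 424.4 -104.6] yaw -0.204 edges [20.7 62.8 22.  62.8]
rot [-0.0, 0.002, 0.004] pos [2.8, 0.9, 127.1] rows>=2.0
```

carry_out(delta_rot=[[0, 0, 0.004], [0, 0, 0.004], [0, 0, 0.004], [0, 0, 0.004], [0, 0, 0.004], [0, 0, 0.004]], delta_pos=[[1, 0.5, 50], [2.5, 0.9, 95], [2.5, 0.9, 118], [2.5, 0.9, 127.5], [2.5, 0.9, 127.5], [2.5, 0.9, 127.5]], claw=[50, 50, 50, 50, 42, 36])

```text
time_s: 32.25
tool_pos: [425.2, -104.6, 38.5]
orientation: [-3.141, 0.004, 2.938]
contact_force: [-1.0, -0.7, 0.4]
gripper_width: 0.421
```

```bash
python3 -c "
from h import *
st(); snap('wrist','w21')
"
```

```text
t 32.25 pos [ 425.2 -104.6   38.5] rpy [-3.141  0.004  2.938] j [-0.5   0.35  2.06  0.    0.73 -1.86] F [-1.  -0.7  0.4] M [-0.03 -0.02  0.1 ] w 36.0
```

View pics/w21.png

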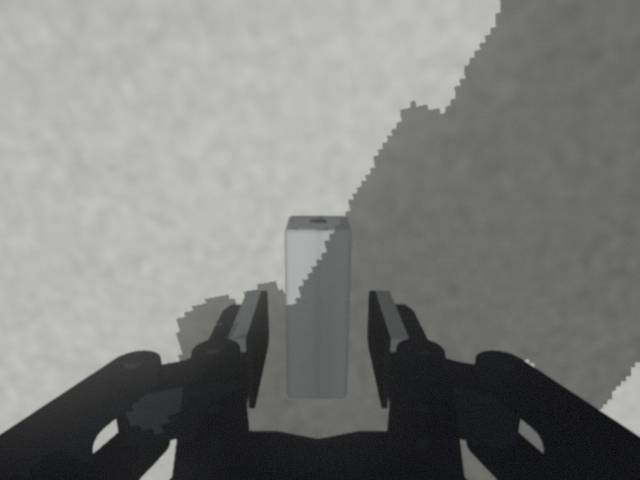

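carry_out(delta_rot=[[0, 0, 0], [0, 0, 0], [0, 0, 0], [0, 0, 0], [0, 0, 0]], delta_pos=[[0, 0, 0], [0, 0, 0], [0, 0, 0], [0, 0, 0], [0, 0, 0]], claw=[25, 15, 15, 15, 15], squeeze=70)

```text
time_s: 32.92
tool_pos: [425.9, -105.0, 39.8]
orientation: [-3.14, 0.006, 2.938]
contact_force: [-1.0, 1.2, 7.7]
gripper_width: 0.228
```

carry_out(delta_rot=[[0, 0, 0], [0, 0, 0], [0, 0, 0], [0, 0, 0]], delta_pos=[[0, 0, -20], [0, 0, -60], [0, 0, -70], [0, 0, -70]], claw=[15, 15, 15, 15])

```text
time_s: 33.42
tool_pos: [425.6, -104.9, 110.1]
orientation: [-3.14, 0.008, 2.938]
contact_force: [-0.1, -0.0, -3.0]
gripper_width: 0.229
```

```bash
python3 -c "
from h import *
st(); p=fw(13.5,-87); go(p[0]+1.5,p[1],110,np.pi+0.077)
"
```

```text
t 33.42 pos [ 425.6 -104.9  110.1] rpy [-3.14   0.008  2.938] j [-0.5   0.22  1.99  0.    0.92 -1.86] F [-0.1 -0.  -3. ] M [-0.   -0.02  0.01] w 19.6
rot [-0.003, 0.008, -0.281] pos [-210.8, 100.6, 1.5] rows>=3.7
```

carry_out(delta_rot=[[-0.003, 0.006, -0.04], [-0.003, 0.006, -0.09], [-0.003, 0.006, -0.14], [-0.003, 0.006, -0.2], [-0.003, 0.006, -0.25], [-0.003, 0.006, -0.281], [-0.003, 0.006, -0.281], [-0.003, 0.006, -0.281]], delta_pos=[[-28, 13, 0], [-70, 33, 0], [-115, 55, 0], [-160, 76, 0], [-195, 93, 0], [-210.8, 100.6, 1], [-210.8, 100.6, 1], [-210.8, 100.6, 1]], claw=[15, 15, 15, 15, 15, 15, 15, 15])

```text
time_s: 34.42
tool_pos: [650.8, -49.0, 108.8]
orientation: [3.141, -0.002, -3.065]
contact_force: [-0.2, 0.3, -3.3]
gripper_width: 0.229
```

```bash
python3 -c "
from h import *
st(); snap('wrist','w22')
"
```

```text
t 34.42 pos [650.8 -49.  108.8] rpy [ 3.141e+00 -2.000e-03 -3.065e+00] j [-0.25  0.56  1.45 -0.    1.13 -1.89] F [-0.2  0.3 -3.3] M [-0.   -0.05  0.04] w 19.6
```

View pics/w22.png

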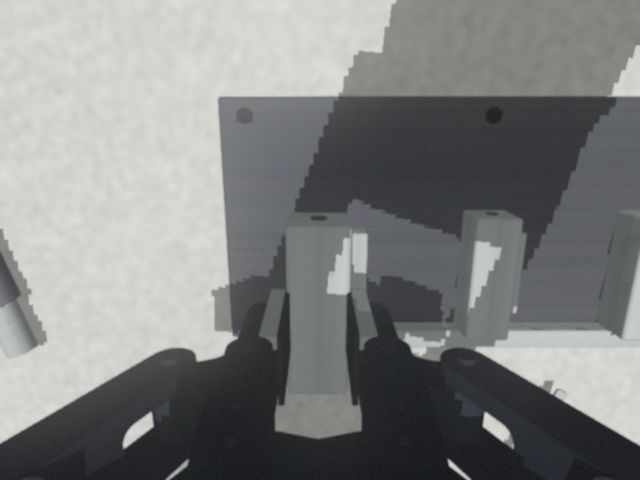

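Well placed, same picture as before (rail edge at u≈367). Lower to contact.

carry_out(delta_rot=[[0, 0, 0], [0, 0, 0], [0, 0, 0], [0, 0, 0], [0, 0, 0]], delta_pos=[[0, 0, 25], [0, 0, 50], [0, 0, 58], [0, 0, 60.5], [0, 0, 60.5]], claw=[15, 15, 15, 15, 15])

```text
time_s: 35.1
tool_pos: [651.3, -49.4, 49.7]
orientation: [-3.142, 0.0, -3.066]
contact_force: [0.2, -0.1, -2.2]
gripper_width: 0.23
```

carry_out(delta_rot=[[0, 0, 0], [0, 0, 0], [0, 0, 0]], delta_pos=[[0, 0, 1], [0, 0, 2.2], [0, 0, 2.2]], claw=[15, 15, 15])

```text
time_s: 35.48
tool_pos: [651.7, -49.5, 48.0]
orientation: [-3.141, 0.001, -3.066]
contact_force: [0.2, -0.1, -0.2]
gripper_width: 0.227
```

carry_out(delta_rot=[[0, 0, 0], [0, 0, 0], [0, 0, 0], [0, 0, 0], [0, 0, 0]], delta_pos=[[-3, 0, 0], [-6, 0, 0], [-8, 0, 0], [-9.5, 0, 0], [-9.5, 0, 0]], claw=[15, 15, 15, 15, 15])

```text
time_s: 36.1
tool_pos: [661.4, -48.7, 48.0]
orientation: [-3.141, 0.001, -3.066]
contact_force: [0.1, 0.1, -1.1]
gripper_width: 0.226
```

carry_out(delta_rot=[[0, 0, 0], [0, 0, 0], [0, 0, 0]], delta_pos=[[-1, 0, 0], [-2, 0, 0], [-2, 0, 0]], claw=[15, 15, 15])

```text
time_s: 36.48
tool_pos: [662.7, -48.6, 47.9]
orientation: [-3.141, -0.0, -3.065]
contact_force: [-3.2, -0.6, 1.9]
gripper_width: 0.233
```

carry_out(delta_rot=[[0, 0, 0], [0, 0, 0], [0, 0, 0]], delta_pos=[[-1, 0, 0], [-1.5, 0, 0], [-1.5, 0, 0]], claw=[15, 15, 15])

```text
time_s: 36.85
tool_pos: [662.8, -48.6, 47.9]
orientation: [-3.142, -0.003, -3.065]
contact_force: [-7.3, -0.7, 3.8]
gripper_width: 0.225
```

carry_out(delta_rot=[[0, 0, 0], [0, 0, 0], [0, 0, 0], [0, 0, 0]], delta_pos=[[0, 2, 0], [0, 4, 0], [0, 6, 0], [0, 6, 0]], claw=[15, 15, 15, 15])

```text
time_s: 37.35
tool_pos: [662.4, -43.1, 48.0]
orientation: [-3.141, -0.003, -3.065]
contact_force: [-2.3, -3.7, 0.7]
gripper_width: 0.228
```

carry_out(delta_rot=[[0, 0, 0], [0, 0, 0], [0, 0, 0]], delta_pos=[[0, 1, 0], [0, 2, 0], [0, 2, 0]], claw=[15, 15, 15])

```text
time_s: 37.72
tool_pos: [662.3, -42.0, 48.0]
orientation: [-3.139, -0.003, -3.065]
contact_force: [-3.0, -5.0, -0.0]
gripper_width: 0.229
```

Expected home y is about -41.8; confirm the contact with two more small pushes.

carry_out(delta_rot=[[0, 0, 0], [0, 0, 0], [0, 0, 0]], delta_pos=[[0, 1, 0], [0, 2, 0], [0, 2, 0]], claw=[15, 15, 15])

```text
time_s: 38.1
tool_pos: [662.3, -41.8, 48.1]
orientation: [-3.137, -0.003, -3.065]
contact_force: [-2.6, -7.8, 0.3]
gripper_width: 0.233
```

carry_out(delta_rot=[[0, 0, 0], [0, 0, 0], [0, 0, 0]], delta_pos=[[0, 1, 0], [0, 1.5, 0], [0, 1.5, 0]], claw=[15, 15, 15])

```text
time_s: 38.48
tool_pos: [662.3, -41.8, 48.1]
orientation: [-3.135, -0.003, -3.065]
contact_force: [-3.0, -6.6, 0.2]
gripper_width: 0.227
```

carry_out(delta_rot=[[0, 0, 0], [0, 0, 0], [0, 0, 0], [0, 0, 0], [0, 0, 0], [0, 0, 0], [0, 0, 0]], delta_pos=[[0, 0, 0], [0, 0, 0], [0, 0, 0], [0, 0, -15], [0, 0, -50], [0, 0, -95], [0, 0, -95]], claw=[24, 28, 32, 34, 40, 50, 50])

```text
time_s: 39.35
tool_pos: [665.7, -41.5, 149.3]
orientation: [-3.132, 0.007, -3.065]
contact_force: [0.6, -0.0, -1.2]
gripper_width: 0.582
```

carry_out(delta_rot=[[0, 0, 0], [0, 0, 0], [0, 0, 0], [0, 0, 0], [0, 0, 0], [0, 0, 0], [0, 0, 0]], delta_pos=[[30, 0, 10], [62, -0.5, 20], [62, -0.5, 50], [62, -0.5, 80], [62, -0.5, 108], [62, -0.5, 108], [62, -0.5, 108]], claw=[25, 10, 0, 0, 0, 0, 0])

```text
time_s: 40.22
tool_pos: [605.3, -47.8, 41.8]
orientation: [-3.131, 0.008, -3.065]
contact_force: [-1.1, -0.5, 0.6]
gripper_width: 0.001
```

carry_out(delta_rot=[[0, 0, 0], [0, 0, 0], [0, 0, 0], [0, 0, 0]], delta_pos=[[-6, 0, 0], [-11, 0, 0], [-14, 0, 0], [-14, 0, 0]], claw=[0, 0, 0, 0])

```text
time_s: 40.72
tool_pos: [617.2, -46.9, 42.4]
orientation: [-3.132, 0.003, -3.064]
contact_force: [-9.2, -2.4, 6.9]
gripper_width: 0.003
```

carry_out(delta_rot=[[0, 0, 0], [0, 0, 0], [0, 0, 0]], delta_pos=[[-1, 0, 0], [-2, 0, 0], [-2, 0, 0]], claw=[0, 0, 0])

```text
time_s: 41.1
tool_pos: [617.3, -46.8, 42.5]
orientation: [-3.132, -0.001, -3.064]
contact_force: [-8.7, -0.8, 5.0]
gripper_width: -0.003
```

carry_out(delta_rot=[[0, 0, 0], [0, 0, 0], [0, 0, 0], [0.008, 0, 0], [0.008, 0, 0], [0.008, 0, 0], [0.008, 0, 0]], delta_pos=[[8, 0, 0], [14, 0, -20], [10, 20, -70], [-10, 50, -120], [-25, 84, -170], [-30, 84, -200], [-30, 84, -200]], claw=[0, 20, 30, 40, 40, 40, 40])

```text
time_s: 41.98
tool_pos: [642.8, 41.8, 246.8]
orientation: [-3.122, 0.008, -3.062]
contact_force: [-1.4, -0.7, -0.0]
gripper_width: 0.474
```

```bash
python3 -c "
from h import *
st(); snap('wrist','w23'); snap('top','top3'); crop('w23',150,90,470,290,2,'c23')
"
```

```text
t 41.98 pos [642.8  41.8 246.8] rpy [-3.122  0.008 -3.062] j [-0.1   0.43  1.31 -0.02  1.39 -1.75] F [-1.4 -0.7 -0. ] M [-0.02 -0.01  0.03] w 40.5
```

View pics/w23.png

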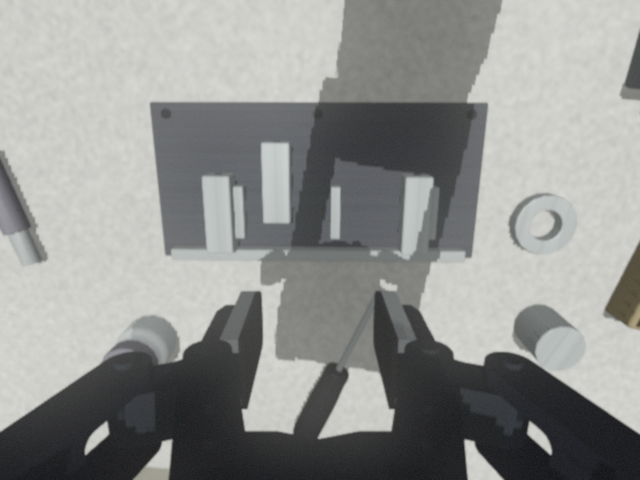

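View pics/top3.png

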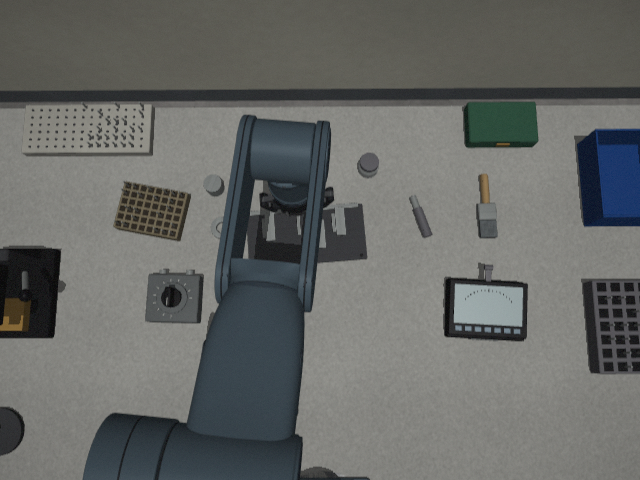

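```bash
python3 -c "
from h import *
c,y=blank('w23',[(261.5,143.5),(290,143.5),(291,222.5),(264,222.5)],30)
print(fx(c)); go(c[0],c[1],165,np.pi+y)
"
```

```text
centre [630.6   3.8] yaw 0.075 edges [21.8 62.2 21.8 62.3]
[ -2.72475788 -32.65852667]
rot [-0.018, -0.001, 0.003] pos [12.7, -35.1, 77.8] rows>=1.4
```

carry_out(delta_rot=[[-0.018, -0.004, 0.003], [-0.018, -0.004, 0.003], [-0.018, -0.004, 0.003], [-0.018, -0.004, 0.003], [-0.018, -0.004, 0.003]], delta_pos=[[5, -14, 30], [10, -28, 60], [12.7, -35, 78], [12.7, -35, 78], [12.7, -35, 78]], claw=[40, 36, 36, 36, 36])

```text
time_s: 42.7
tool_pos: [630.5, 3.9, 164.8]
orientation: [3.141, 0.003, -3.067]
contact_force: [-0.7, 1.0, 0.6]
gripper_width: 0.424
```

```bash
python3 -c "
from h import *
st(); snap('wrist','w24'); crop('w24',220,130,400,310,4,'c24')
"
```

```text
t 42.70 pos [630.5   3.9 164.8] rpy [ 3.141e+00  3.000e-03 -3.067e+00] j [-0.17  0.47  1.46  0.    1.21 -1.82] F [-0.7  1.   0.6] M [ 0.01  0.02 -0.01] w 36.2
```

View pics/c24.png

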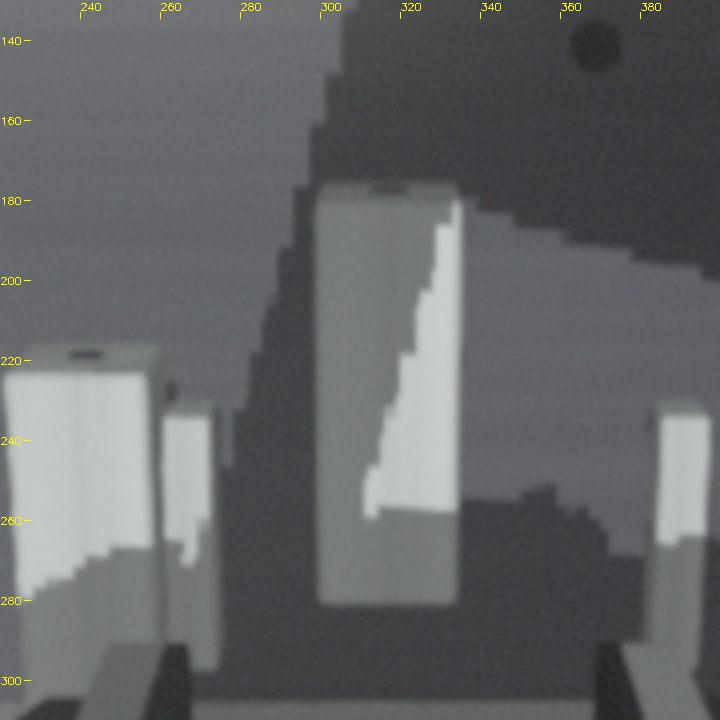

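```bash
python3 -c "
from h import *
c,y=blank('w24',[(298.5,180),(334,180),(333,281),(299.5,281)],30)
print(fx(c)); go(c[0]-.5,c[1]+.4,46,np.pi+y)
"
```

```text
centre [631.    2.6] yaw 0.074 edges [20.9 63.8 21.1 63.8]
[ -2.39959166 -33.90088708]
rot [0.0, 0.004, 0.001] pos [1.0, -1.0, 119.4] rows>=1.9
```

carry_out(delta_rot=[[0, 0.004, 0], [0, 0.004, 0], [0, 0.004, 0], [0, 0.004, 0], [0, 0.004, 0]], delta_pos=[[1, -1, 50], [1, -1, 95], [1, -1, 112], [1, -1, 119.5], [1, -1, 119.5]], claw=[36, 36, 36, 36, 36])

```text
time_s: 43.38
tool_pos: [631.5, 3.0, 47.0]
orientation: [-3.141, 0.002, -3.066]
contact_force: [0.4, 0.1, -0.1]
gripper_width: 0.42
```

carry_out(delta_rot=[[0, 0, 0], [0, 0, 0], [0, 0, 0], [0, 0, 0], [0, 0, 0]], delta_pos=[[0, 0, 0], [0, 0, 0], [0, 0, 0], [0, 0, 0], [0, 0, 0]], claw=[25, 15, 15, 15, 15], squeeze=70)

```text
time_s: 44.0
tool_pos: [632.8, 2.9, 49.3]
orientation: [-3.14, 0.006, -3.066]
contact_force: [-0.1, 0.8, 6.1]
gripper_width: 0.228
```

```bash
python3 -c "
from h import *
st(); print(fx(status.state()['tool_pos'])); snap('wrist','w25')
"
```

```text
t 44.00 pos [632.8   2.9  49.3] rpy [-3.14   0.006 -3.066] j [-0.17  0.6   1.56  0.    0.98 -1.82] F [-0.1  0.8  6.1] M [ 0.13  0.11 -0.05] w 19.5
[ -0.55422881 -33.76626369]
```

View pics/w25.png

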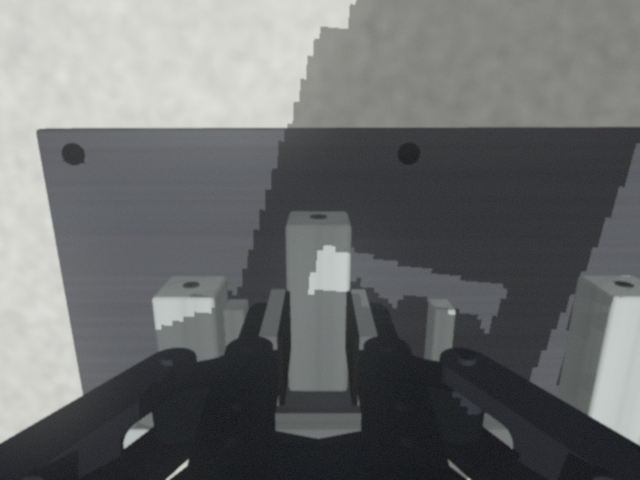

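carry_out(delta_rot=[[0, -0.004, 0], [0, -0.004, 0], [0, -0.004, 0], [0, -0.004, 0], [0, -0.004, 0], [0, -0.004, 0], [0, -0.004, 0], [0, -0.004, 0]], delta_pos=[[0, 0, -6], [0, 0, -8], [-6, 10, -8], [-12, 20, -8], [-16.5, 27, -8], [-16.5, 27, -8], [-16.5, 27, -4], [-16.5, 27, -2]], claw=[15, 15, 15, 15, 15, 15, 15, 15])

```text
time_s: 45.05
tool_pos: [646.9, 30.8, 50.8]
orientation: [-3.141, 0.009, -3.067]
contact_force: [-0.0, 0.3, -3.0]
gripper_width: 0.227
```

carry_out(delta_rot=[[0, 0, 0], [0, 0, 0], [0, 0, 0]], delta_pos=[[0, 0, 1], [0, 0, 2], [0, 0, 2]], claw=[15, 15, 15])

```text
time_s: 45.42
tool_pos: [646.7, 30.5, 49.3]
orientation: [-3.14, 0.009, -3.067]
contact_force: [-2.7, -0.5, 2.9]
gripper_width: 0.224
```

carry_out(delta_rot=[[0, 0, 0], [0, 0, 0], [0, 0, 0], [0, 0, 0], [0, 0, 0]], delta_pos=[[0, 0, -0.3], [-3, 0, -0.3], [-6, 0, -0.3], [-8.5, 0, -0.3], [-8.5, 0, -0.3]], claw=[15, 15, 15, 15, 15])

```text
time_s: 46.05
tool_pos: [655.4, 31.2, 49.5]
orientation: [-3.14, 0.009, -3.067]
contact_force: [-0.1, 0.8, -3.4]
gripper_width: 0.226
```

carry_out(delta_rot=[[0, 0, 0], [0, 0, 0], [0, 0, 0]], delta_pos=[[-1, 0, 0], [-2, 0, 0], [-2, 0, 0]], claw=[15, 15, 15])

```text
time_s: 46.42
tool_pos: [656.6, 31.3, 49.4]
orientation: [-3.14, 0.007, -3.067]
contact_force: [-3.5, -1.1, -0.7]
gripper_width: 0.225
```

carry_out(delta_rot=[[0, 0, 0], [0, 0, 0], [0, 0, 0]], delta_pos=[[-1, 0, 0], [-1.5, 0, 0], [-1.5, 0, 0]], claw=[15, 15, 15])

```text
time_s: 46.8
tool_pos: [656.7, 31.3, 49.3]
orientation: [-3.14, 0.004, -3.066]
contact_force: [-6.5, -0.7, 1.5]
gripper_width: 0.22
```

Fence contact again; now the rail (about 6.7 mm).

carry_out(delta_rot=[[0, 0, 0], [0, 0, 0], [0, 0, 0], [0, 0, 0]], delta_pos=[[0, 2, 0], [0, 4, 0], [0, 6, 0], [0, 6, 0]], claw=[15, 15, 15, 15])

```text
time_s: 47.3
tool_pos: [656.2, 37.2, 49.3]
orientation: [-3.14, 0.004, -3.066]
contact_force: [-4.9, -2.8, -0.3]
gripper_width: 0.226
```

carry_out(delta_rot=[[0, 0, 0], [0, 0, 0], [0, 0, 0]], delta_pos=[[0, 1, 0], [0, 2, 0], [0, 2, 0]], claw=[15, 15, 15])

```text
time_s: 47.68
tool_pos: [656.2, 37.9, 49.4]
orientation: [-3.138, 0.004, -3.066]
contact_force: [-2.5, -6.4, -0.2]
gripper_width: 0.229
```

carry_out(delta_rot=[[0, 0, 0], [0, 0, 0], [0, 0, 0]], delta_pos=[[0, 1, 0], [0, 2, 0], [0, 2, 0]], claw=[15, 15, 15])

```text
time_s: 48.05
tool_pos: [656.2, 38.0, 49.4]
orientation: [-3.135, 0.004, -3.066]
contact_force: [-3.3, -8.7, -0.6]
gripper_width: 0.228
```

Rail contact at the same place as before. Release, lift, then nudge the end as before.

carry_out(delta_rot=[[0, 0, 0], [0, 0, 0], [0, 0, 0], [0, 0, 0], [0, 0, 0], [-0.006, 0, 0], [-0.006, 0, 0]], delta_pos=[[0, 0, 0], [0, 0, 0], [0, 0, 0], [0, 0, -15], [0, 0, -50], [0, 0, -95], [0, 0, -95]], claw=[24, 28, 32, 34, 36, 36, 36])

```text
time_s: 48.92
tool_pos: [658.9, 38.5, 150.5]
orientation: [-3.14, 0.014, -3.065]
contact_force: [0.4, -0.2, -1.3]
gripper_width: 0.416
```

carry_out(delta_rot=[[0, 0, 0], [0, 0, 0], [0, 0, 0], [0, 0, 0], [0, 0, 0], [0, 0, 0], [0, 0, 0]], delta_pos=[[30, 0, 10], [62, -0.5, 20], [62, -0.5, 50], [62, -0.5, 80], [62, -0.5, 108], [62, -0.5, 108], [62, -0.5, 108]], claw=[25, 10, 0, 0, 0, 0, 0])

```text
time_s: 49.8
tool_pos: [599.3, 33.3, 42.6]
orientation: [-3.14, 0.015, -3.065]
contact_force: [1.5, -0.4, 0.6]
gripper_width: -0.001
```

carry_out(delta_rot=[[0, 0, 0], [0, 0, 0], [0, 0, 0], [0, 0, 0]], delta_pos=[[-5, 0, 0], [-10, 0, 0], [-13, 0, 0], [-13, 0, 0]], claw=[0, 0, 0, 0])

```text
time_s: 50.3
tool_pos: [610.7, 34.3, 43.0]
orientation: [-3.14, 0.012, -3.065]
contact_force: [-6.1, -0.6, 5.1]
gripper_width: 0.001
```

carry_out(delta_rot=[[0, 0, 0], [0, 0, 0], [0, 0, 0]], delta_pos=[[-1, 0, 0], [-2, 0, 0], [-2, 0, 0]], claw=[0, 0, 0])

```text
time_s: 50.68
tool_pos: [610.8, 34.3, 43.0]
orientation: [-3.14, 0.007, -3.065]
contact_force: [-7.7, -1.6, 6.1]
gripper_width: -0.004
```

carry_out(delta_rot=[[0, 0, 0], [0, 0, 0], [0, -0.008, 0], [0, -0.008, 0], [0, -0.008, 0], [0, -0.008, 0]], delta_pos=[[8, 0, 0], [14, 0, -20], [5, 0, -70], [-30, 2, -120], [-40, 2, -150], [-40, 2, -150]], claw=[0, 20, 30, 40, 40, 40])

```text
time_s: 51.42
tool_pos: [652.2, 39.5, 198.4]
orientation: [-3.138, 0.024, -3.064]
contact_force: [0.5, 0.1, -0.4]
gripper_width: 0.466
```

```bash
python3 -c "
from h import *
st(); snap('wrist','w26'); crop('w26',130,130,330,290,4,'c26a');crop('w26',300,130,500,290,4,'c26b')
"
```

```text
t 51.42 pos [652.2  39.5 198.4] rpy [-3.138  0.024 -3.064] j [-0.11  0.47  1.37  0.    1.28 -1.76] F [ 0.5  0.1 -0.4] M [0.  0.1 0. ] w 39.8
```

View pics/w26.png

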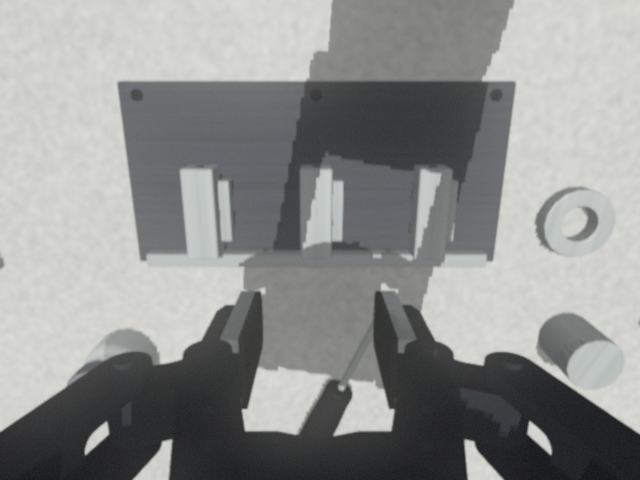

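View pics/c26a.png

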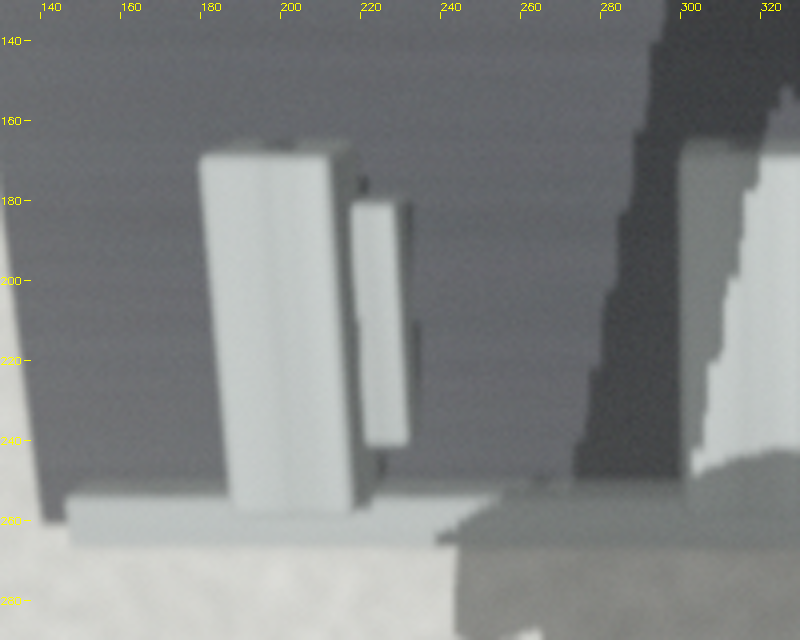

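View pics/c26b.png

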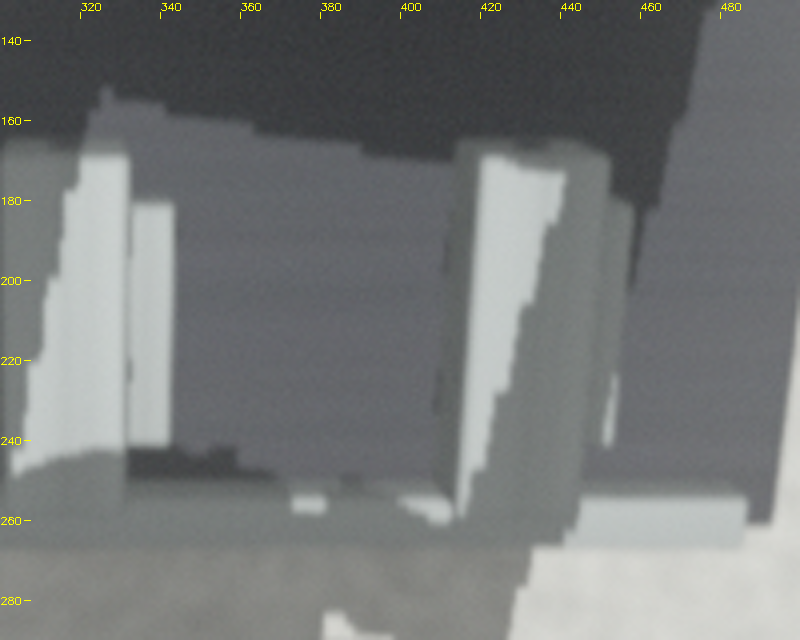

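```bash
python3 -c "
from h import *
e=load('w26')
def q(u,v,z): return fx(p2w(e,u,v,z)).round(2)
print('m: bR',q(330,190,30),q(329.8,235,30),'railR',q(342.3,190,19),q(341.8,235,19), 'bL', q(299.3,190,30))
print('bay2: bL',q(180.5,175,30),q(186,245,30),' bR',q(211.5,175,30),q(216.5,245,30),'railL',q(216.2,185,19),q(219.5,240,19),'railR',q(226,185,19),q(229.3,235,19))
print('bay0: bR',q(449.8,175,30),q(443.5,240,30),'railR',q(456,190,19),q(452,238,19),'bL',q(418,175,30))
print('fence',q(180,253.5,19),q(225,253.5,19),q(470,253.5,19))
print('ends far',q(200,257.5,30),q(315,258,30),q(430,259.5,30),' near',q(195,168.5,30),q(325,168.5,30),q(430,168.5,30))
"
```

```text
m: bR [5.25 8.43] [36.83  8.58] railR [ 7.36 17.28] [40.16 17.5 ] bL [  5.28 -12.19]
bay2: bL [ -4.71 -91.11] [ 44.32 -91.87]  bR [ -4.73 -70.47] [ 44.28 -70.53] railL [  3.97 -70.47] [ 44.1  -70.87] railR [  3.96 -63.65] [ 40.31 -63.54]
bay0: bR [-4.95 87.85] [40.31 87.63] railR [ 7.24 96.47] [42.27 96.96] bL [-4.92 66.76]
fence [  54.51 -100.44] [ 54.44 -67.54] [ 54.08 111.16]
ends far [ 53.59 -82.82] [53.79 -1.7 ] [54.75 79.38]  near [ -9.03 -81.09] [-9.15  4.99] [-9.24 74.38]
```

```bash
python3 -c "
from h import *
go(548,-366,200,np.pi-0.06)
"
```

```text
rot [-0.001, 0.02, 0.137] pos [133.2, -396.5, -5.9] rows>=6.7
```

carry_out(delta_rot=[[0, 0.02, 0.02], [0, 0.02, 0.04], [0, 0.02, 0.06], [0, 0.02, 0.08], [0, 0.02, 0.1], [0, 0.02, 0.12], [0, 0.02, 0.137], [0, 0.02, 0.137]], delta_pos=[[18, -54, -6], [36, -108, -6], [54, -162, -6], [72, -216, -6], [90, -270, -6], [108, -324, -6], [126, -376, -6], [133, -396, -6]], claw=[40, 40, 40, 40, 40, 40, 40, 40])

```text
time_s: 52.48
tool_pos: [545.9, -368.0, 198.6]
orientation: [-3.142, -0.002, 3.078]
contact_force: [-0.3, -0.1, 0.2]
gripper_width: 0.467
```

carry_out(delta_rot=[[0, 0, 0], [0, 0, 0]], delta_pos=[[0, 0, 0], [0, 0, 0]], claw=[40, 40])

```text
time_s: 52.72
tool_pos: [545.9, -366.2, 197.9]
orientation: [3.14, -0.004, 3.079]
contact_force: [0.4, 0.6, -0.8]
gripper_width: 0.47
```

```bash
python3 -c "
from h import *
st(); snap('wrist','w27'); snap('top','top4')
"
```

```text
t 52.73 pos [ 545.9 -366.2  197.9] rpy [ 3.14  -0.004  3.079] j [-0.76  0.49  1.33 -0.    1.32 -2.27] F [ 0.4  0.6 -0.8] M [ 0.03  0.01 -0.03] w 40.1
```

View pics/w27.png

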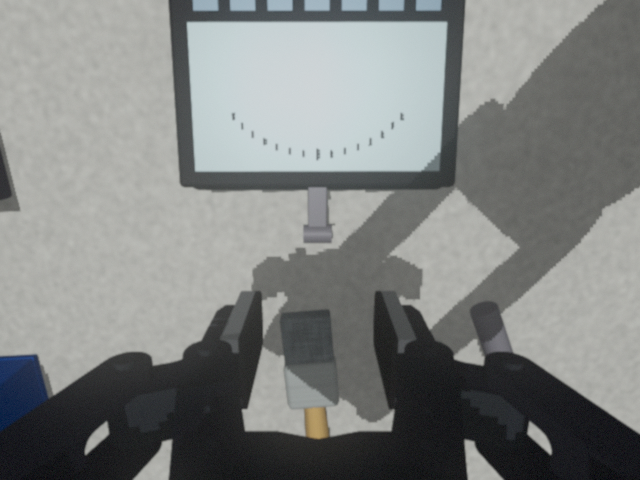

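```bash
python3 -c "
from h import *
snap('scene','sc2'); crop('sc2',225,135,325,205,7,'c27a'); crop('w27',280,170,360,260,6,'c27b'); crop('top4',430,250,540,350,6,'c27c')
"
```

```text
(no output)
```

View pics/c27a.png

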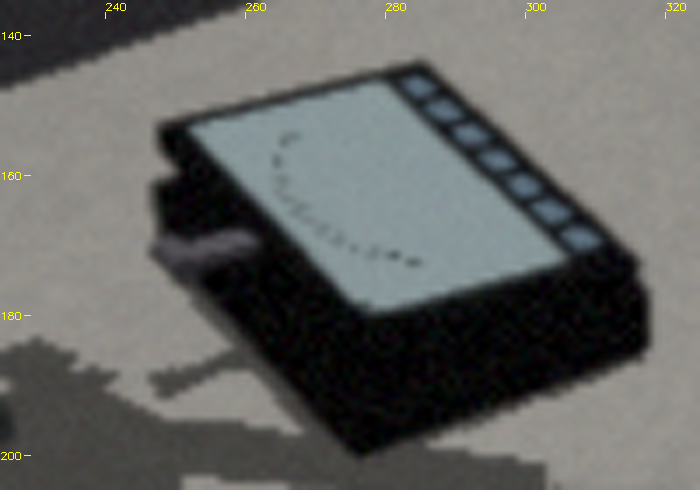

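View pics/c27b.png

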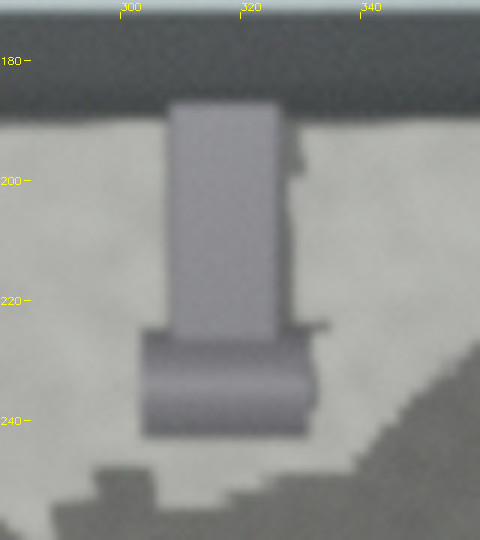

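```bash
python3 -c "
from h import *
e=load('w27'); s=load('sc2'); t=load('top4')
for z in (38,42,46,50,54,58,62):
  p=p2w(e,317.5,234,z); print(z,p.round(1),'scene',w2p(s,p).round(1),'top',w2p(t,p).round(1),'width',np.linalg.norm(p2w(e,303.5,234,z)-p2w(e,331.5,234,z)).round(1), 'edge w', np.linalg.norm(p2w(e,182,186.5,z)-p2w(e,455.5,187,z)).round(1))
"
```

```text
38 [ 553.3 -366.9   38. ] scene [249.9 176.8] top [486.9 265.1] width 18.8 edge w 178.1
42 [ 552.2 -366.8   42. ] scene [250.1 175.4] top [487.4 265.3] width 18.5 edge w 175.6
46 [ 551.2 -366.8   46. ] scene [250.3 174. ] top [487.9 265.5] width 18.3 edge w 173.0
50 [ 550.1 -366.7   50. ] scene [250.5 172.6] top [488.3 265.8] width 18.0 edge w 170.5
54 [ 549.  -366.7   54. ] scene [250.8 171.1] top [488.8 266. ] width 17.7 edge w 167.9
58 [ 547.9 -366.6   58. ] scene [251.  169.7] top [489.3 266.2] width 17.4 edge w 165.3
62 [ 546.8 -366.5   62. ] scene [251.2 168.3] top [489.8 266.5] width 17.2 edge w 162.8
```

View pics/c27c.png

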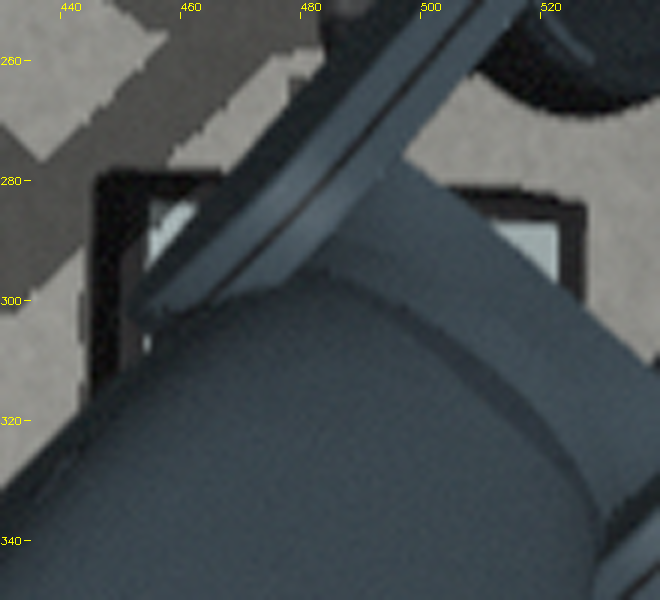

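```bash
python3 -c "
from h import *
go(550,-366.5,57,np.pi-0.063)
for th in np.linspace(.08,.785,13)[1:]: print(round(150*(np.cos(.08)-np.cos(th)),1),round(-150*(np.sin(th)-np.sin(.08)),1))
"
```

```text
rot [0.001, -0.003, 0.002] pos [-3.8, -0.3, 141.6] rows>=2.3
1.0 -8.8
2.4 -17.4
4.4 -26.0
6.9 -34.5
9.9 -42.8
13.3 -50.9
17.3 -58.8
21.6 -66.4
26.5 -73.8
31.7 -80.9
37.4 -87.6
43.4 -94.0
```

carry_out(delta_rot=[[0, -0.003, 0], [0, -0.003, 0], [0, -0.003, 0], [0, -0.003, 0], [0, -0.003, 0], [0, -0.003, 0]], delta_pos=[[-3.8, -0.3, 45], [-3.8, -0.3, 90], [-3.8, -0.3, 120], [-3.8, -0.3, 135], [-3.8, -0.3, 141], [-3.8, -0.3, 141]], claw=[44, 44, 44, 44, 44, 40])

```text
time_s: 53.62
tool_pos: [550.6, -366.6, 58.4]
orientation: [-3.141, 0.002, 3.081]
contact_force: [1.0, 0.2, -0.1]
gripper_width: 0.465
```

```bash
python3 -c "
from h import *
st(); snap('wrist','w28')
"
```

```text
t 53.62 pos [ 550.6 -366.6   58.4] rpy [-3.141e+00  2.000e-03  3.081e+00] j [-0.76  0.63  1.47  0.    1.04 -2.27] F [ 1.   0.2 -0.1] M [-0.02 -0.01 -0.07] w 39.7
```

View pics/w28.png

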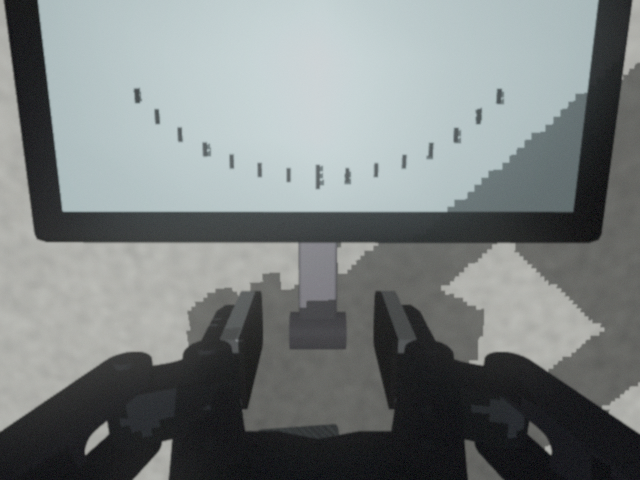

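carry_out(delta_rot=[[0, 0, 0], [0, 0, 0], [0, 0, 0], [0, 0, 0], [0, 0, 0], [0, 0, 0]], delta_pos=[[2, 0, 0], [2, 0, 0], [2, 0, 0], [2, 0, 0], [2, 0, 0], [2, 0, 0]], claw=[30, 22, 10, 10, 10, 10], squeeze=60)

```text
time_s: 54.42
tool_pos: [549.1, -366.7, 59.0]
orientation: [-3.141, 0.003, 3.081]
contact_force: [1.7, 2.1, 1.7]
gripper_width: 0.193
```

```bash
python3 -c "
from h import *
st()
for th in np.linspace(.09,.785,13)[1:]: print(round(150*(np.cos(.09)-np.cos(th)),1),round(-150*(np.sin(th)-np.sin(.09)),1))
"
```

```text
t 54.42 pos [ 549.1 -366.7   59. ] rpy [-3.141e+00  3.000e-03  3.081e+00] j [-0.76  0.62  1.47  0.    1.04 -2.27] F [1.7 2.1 1.7] M [ 0.34 -0.25 -0.03] w 16.5
1.0 -8.6
2.6 -17.2
4.6 -25.6
7.1 -33.9
10.1 -42.1
13.5 -50.1
17.4 -57.8
21.8 -65.3
26.6 -72.6
31.7 -79.6
37.3 -86.2
43.3 -92.5
```

carry_out(delta_rot=[[0, 0, 0], [0, 0, 0], [0, 0, 0], [0, 0, 0], [0, 0, 0], [0, 0, 0]], delta_pos=[[1, 0, -8.6], [2.6, 0, -17.2], [4.6, 0, -25.6], [7.1, 0, -33.9], [10.1, 0, -42.1], [13.5, 0, -50.1]], claw=[10, 10, 10, 10, 10, 10])

```text
time_s: 55.18
tool_pos: [535.0, -365.8, 109.3]
orientation: [-3.141, 0.002, 3.081]
contact_force: [2.9, -0.3, -7.6]
gripper_width: 0.187
```

```bash
python3 -c "
from h import *
st()
snap('wrist','w29')
"
```

```text
t 55.17 pos [ 535.  -365.8  109.3] rpy [-3.141e+00  2.000e-03  3.081e+00] j [-0.77  0.55  1.47  0.    1.12 -2.28] F [ 2.9 -0.3 -7.6] M [-0.12 -0.96  0.04] w 16.0
```

View pics/w29.png

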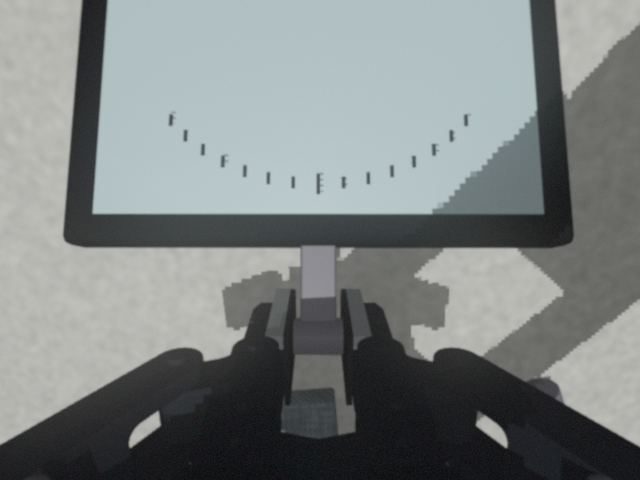

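carry_out(delta_rot=[[0, 0, 0], [0, 0, 0], [0, 0, 0], [0, 0, 0], [0, 0, 0], [0, 0, 0], [0, 0, 0]], delta_pos=[[3.9, 0, -7.7], [8.3, 0, -15.2], [13.1, 0, -22.5], [18.2, 0, -29.5], [23.8, 0, -36.1], [29.8, 0, -42.4], [29.8, 0, -42.4]], claw=[10, 10, 10, 10, 10, 10, 10])

```text
time_s: 56.1
tool_pos: [503.5, -363.9, 153.3]
orientation: [-3.141, 0.0, 3.08]
contact_force: [-2.6, 0.8, -3.3]
gripper_width: 0.188
```

```bash
python3 -c "
from h import *
st()
snap('wrist','w30'); snap('scene','sc3'); crop('sc3',215,80,335,200,6,'c30')
"
```

```text
t 56.10 pos [ 503.5 -363.9  153.3] rpy [-3.141  0.     3.08 ] j [-0.8   0.46  1.49 -0.    1.18 -2.31] F [-2.6  0.8 -3.3] M [ 0.06  0.12 -0.05] w 16.1
```

View pics/w30.png

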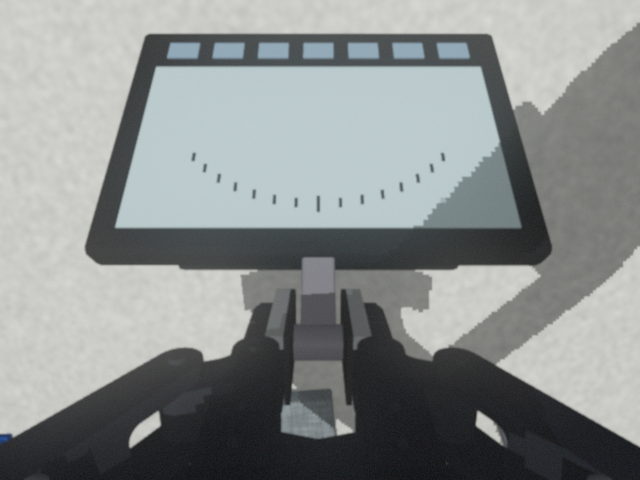

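View pics/c30.png

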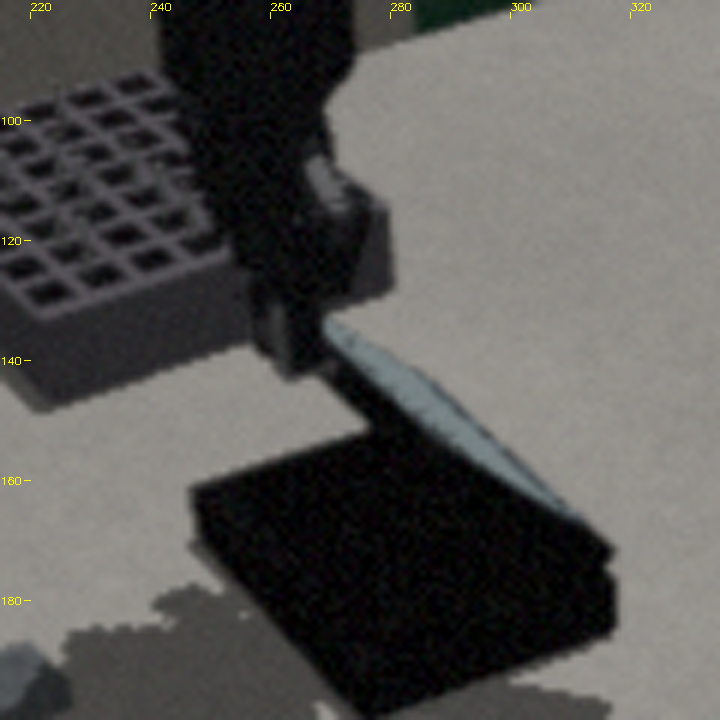

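```bash
cat > ang.py <<'E'
from h import *
def ang(fn,pts):
    e=load(fn); K=np.array([[e['fx'],0,e['cx']],[0,e['fy'],e['cy']],[0,0,1.]])
    obj=np.array([[0,85,0],[0,-85,0],[120,-85,0],[120,85,0]],float)
    ok,rv,tv=cv2.solvePnP(obj,np.array(pts,float),K,None,flags=cv2.SOLVEPNP_ITERATIVE)
    Rc=cv2.Rodrigues(rv)[0]; pr=cv2.projectPoints(obj,rv,tv,K,None)[0][:,0]
    F=np.diag([1,-1,-1.]); T=T_of(e); Rw=T[:3,:3]@F@Rc; t=T[:3,:3]@F@tv.ravel()+T[:3,3]
    d=Rw[:,0]; print('elev %.3f'%np.arcsin(d[2]),'axis',d.round(3),'hinge pt',t.round(1),'err',np.abs(pr-pts).max().round(1))
E
python3 -c "
from h import *
crop('w30',70,20,330,280,3,'c30a'); crop('w30',310,20,570,280,3,'c30b')"
```

```text
(no output)
```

View pics/c30a.png

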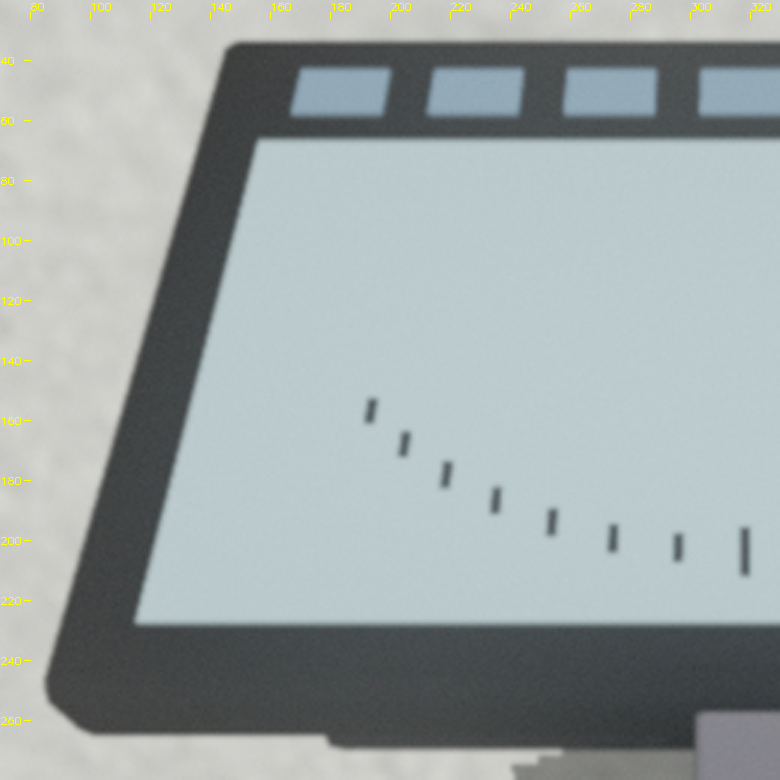

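View pics/c30b.png

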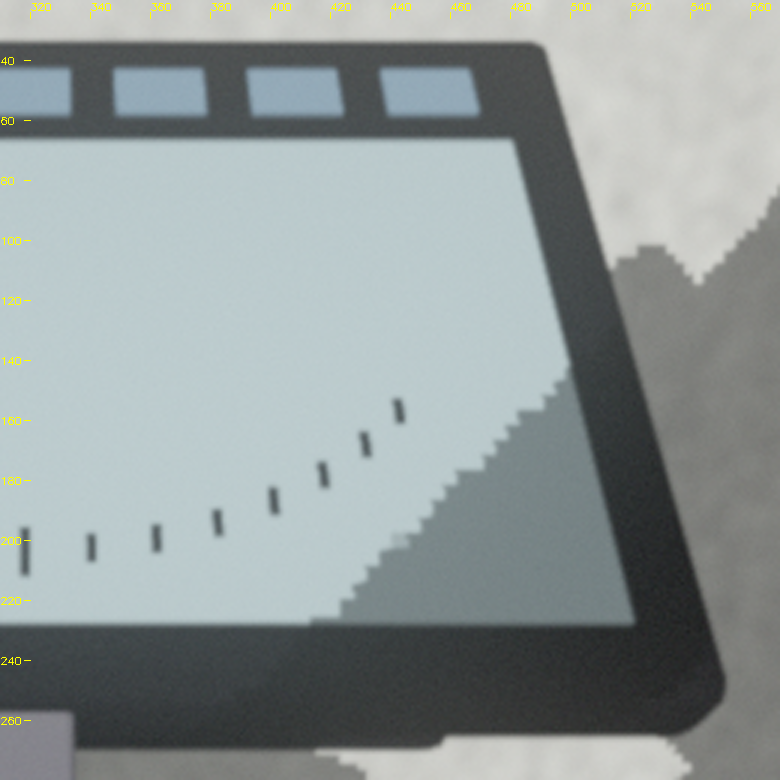

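```bash
python3 -c "
from ang import *
for v in (246,250,256): 
  k=(v-248)*.28; ang('w30',[(143.5,34),(490,34),(551+k,v),(84.5-k,v)])
"
```

```text
elev 0.777 axis [ 0.712 -0.039  0.701] hinge pt [ 395.7 -358.    37.7] err 2.9
elev 0.769 axis [ 0.718 -0.04   0.695] hinge pt [ 396.1 -358.    39.2] err 1.8
elev 0.757 axis [ 0.726 -0.04   0.687] hinge pt [ 396.8 -358.    41.6] err 0.4
```

carry_out(delta_rot=[[0, 0, 0], [0, 0, 0], [0, 0, 0], [0, 0, 0], [0, 0, 0], [0, 0, 0], [0, 0, 0], [0, 0, 0]], delta_pos=[[0, 0, 0], [0, 0, 0], [0, 0, 0], [0, 0, 0], [0, 0, 0], [-3, 0, -20], [-6, 0, -50], [-6, 0, -90]], claw=[10, 22, 30, 40, 44, 44, 44, 44])

```text
time_s: 57.2
tool_pos: [509.6, -363.8, 242.9]
orientation: [3.141, -0.001, 3.081]
contact_force: [0.1, 0.3, 0.9]
gripper_width: 0.515
```

```bash
python3 -c "
from h import *
st()
snap('wrist','w31'); snap('scene','sc4'); crop('sc4',215,80,335,200,6,'c31')
p=fw(10,0); go(p[0],p[1],260,np.pi+0.077)
"
```

```text
t 57.20 pos [ 509.6 -363.8  242.9] rpy [ 3.141e+00 -1.000e-03  3.081e+00] j [-0.8   0.4   1.36 -0.    1.38 -2.31] F [0.1 0.3 0.9] M [ 0.03  0.   -0.04] w 44.0
rot [-0.007, 0.007, -0.138] pos [-104.4, 410.2, -13.6] rows>=6.8
```

View pics/w31.png

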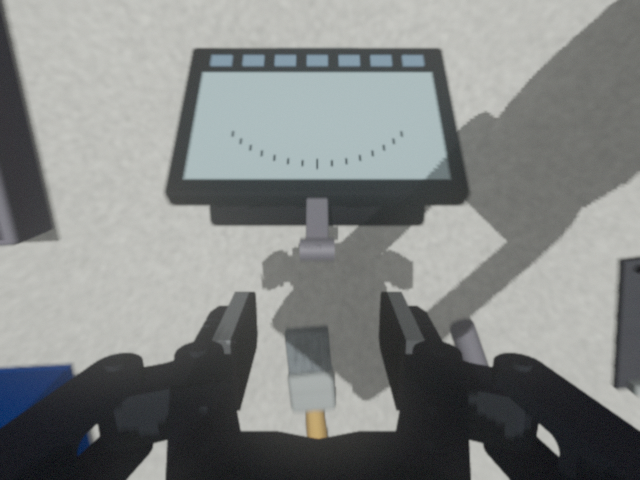

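View pics/sc4.png

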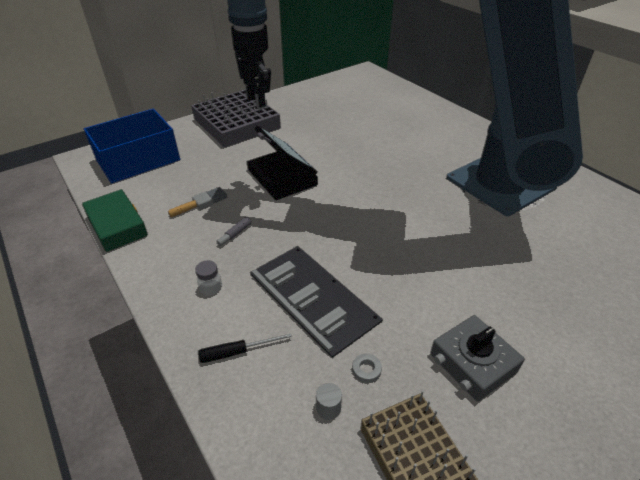

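```bash
python3 -c "
from ang import *
for v in (191,195,199): 
  k=(v-194)*.17; ang('w31',[(193.5,49),(441.5,49),(467.5+k,v),(166.5-k,v)])
# vs final angle via tab: bar centre
snap('top','top5'); crop('top5',235,190,375,280,5,'c32'); crop('sc4',240,240,390,360,5,'c33')
"
```

```text
elev 0.769 axis [ 0.717 -0.046  0.695] hinge pt [ 396.1 -357.3   37.7] err 2.0
elev 0.751 axis [ 0.729 -0.047  0.683] hinge pt [ 396.6 -357.4   40.3] err 1.0
elev 0.734 axis [ 0.741 -0.047  0.67 ] hinge pt [ 397.2 -357.4   42.8] err 0.1
```

View pics/c32.png

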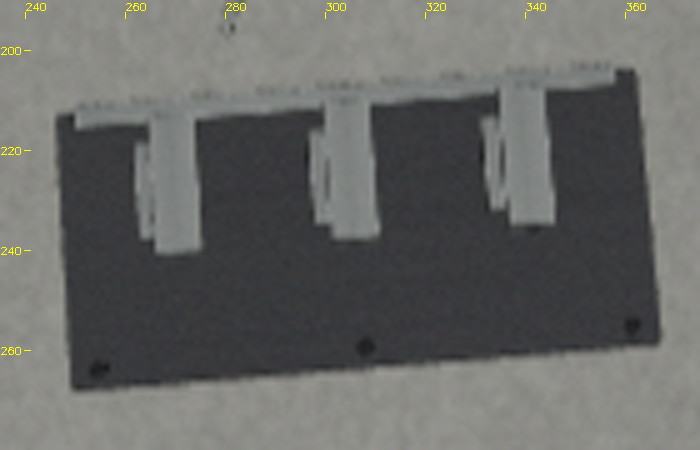

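View pics/c33.png

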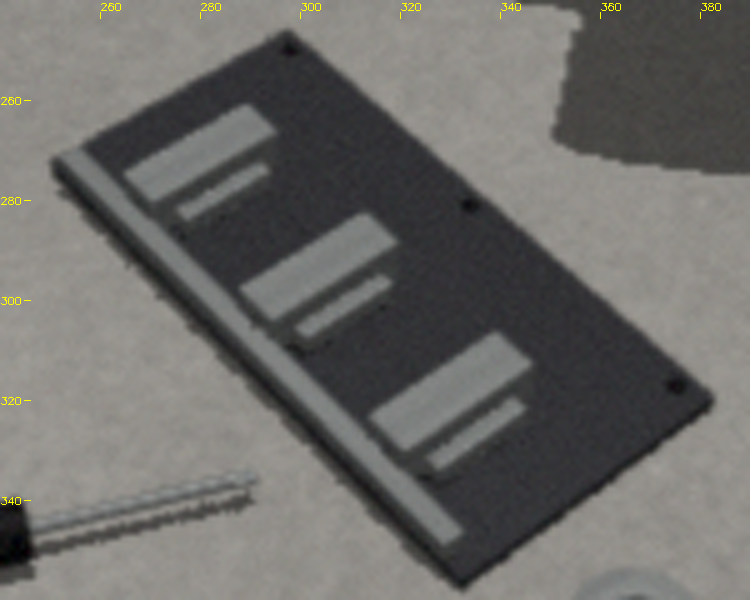

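```bash
python3 -c "
from h import *
st(); crop('top5',130,250,220,340,6,'c34'); print(robot.sign_off())
"
```

```text
t 57.35 pos [ 510.9 -365.1  245.9] rpy [-3.137  0.005  3.081] j [-0.8   0.4   1.36 -0.    1.38 -2.31] F [ 0.1  0.3 -0.9] M [-0.05  0.05 -0.02] w 43.7
the job is handed in; nothing more can be done
None
```

View pics/c34.png

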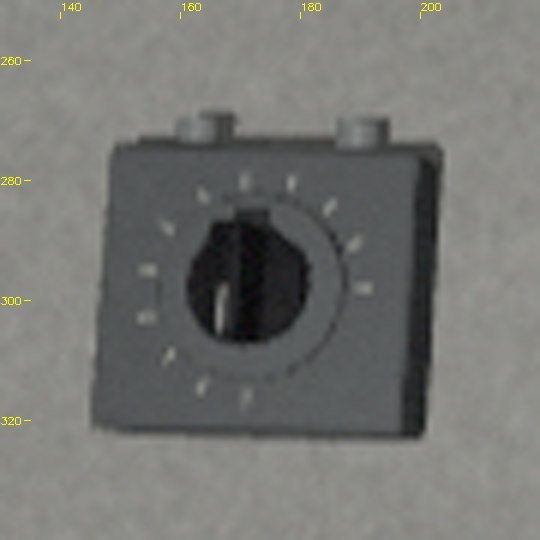

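The job is done and handed in at about 57 s of the 210 s allowed; the hand-in gave no verdict.

- **Knob:** turned anticlockwise until it met the stop (about 0.9 N m at the wrist). The last picture shows the grip bar pointing to the first scale mark.
- **Blanks:** three were present, one now in each bay. I pushed each against the fence and the rail until contact, about 6–9 N on each face. The middle one was knocked aside after I had seated it, so I picked it up and seated it again. The close wrist view after that gave side gaps of about 0.3 mm, and the near ends level to 0.2 mm. The far ends measured up to about 0.9 mm short of the fence, which I put down to rounded edges. The last top and scene pictures show all three still in place.
- **Screen:** raised by its tab. Two camera estimates give 0.73 to 0.78 rad against the allowed 0.645 to 0.925; most of the spread comes from where I read the far edge.
- **Other things:** I touched none of them, and the pictures show none moved. At hand-in the gripper was clear of the tab, with the wrist force under 1 N.

The top and wrist cameras disagreed by 3–5 mm on positions, so I relied on contact for the final seating rather than on the pictures.

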